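# Free a bonded plate from a press of unknown thread hand and lean it up

### The arm

A 6-joint arm with a two-finger parallel gripper is mounted at the origin on the work surface. World frame = base frame: x ahead of the robot, y to its left, z up, the work surface at z = 0. Lengths are in m, angles in rad, forces in N, time in s.
With the tool pointing down it reaches from about 0.375 to 0.9 m from the base axis. Payload 3.1 kg.
Tool frame: the origin (TCP) lies midway between the tips of the shut fingers; the grasp point (between the pads) lies 19 mm behind it; z points along the fingers, y is the line along which they close (so a half turn about z gives the same grasp; the last joint's range is limited). The gripper opens to 87 mm and grips with 3 to 60 N. Pads are 19 mm wide; open, the fingers measure 117 mm over their backs; the gripper's body (75 mm by 190 mm) begins 51 mm behind the grasp point.
Start: joints at [1.002, 0.527, 1.433, -0, 1.181, -0.178], TCP at [0.237, 0.578, 0.199] pointing down, gripper open.
Joint ranges: [-3.08, 3.08], [-0.75, 2.2], [0.22, 2.44], [-1.43, 4.57], [0, 2.65], [-2.85, 2.85]. Speed limits (rad/s): [2.79, 2.79, 3.14, 3.14, 3.14, 3.14].

### API

Orientations are given as a unit quaternion [x, y, z, w].
In Python, from rig import get_obs, cams, job gives the robot as it stands.
- The arm moves only by the tool servo_tool, never from a script. Its argument "moves" is text: rows parted by semicolons, each of 5 numbers parted by spaces: the shift along the tool's x, y, z in m, then the turn about the tool's z in degrees, then the finger opening in m, from 0 to 0.087. In form: dx dy dz spin claw; .... A call has 1 to 10 rows; each row is the pose to reach, as a shift and turn from the pose commanded when the call began, along the tool's axes at that moment; what a row does not reach only later rows make up. A row lasts 1/12 s, in which the tool goes at most 41.7 mm and 7.16 degrees, less where a joint would pass 70% of its speed; a pose out of reach is approached as far as the arm can. A call with a gripper value outside its range is refused whole. The fingers move at their own pace and stop on an object; "grip_force" is the grip in N (left out, the last holds). Time passes only in rows, so rows that repeat a pose let the fingers close. It gives the time, the measured TCP pose, the force, the opening and the grip force at its end, in the units of the state.
- get_obs(): the state, without advancing time (a new reading comes with each control period).
- cams.camera(name): name is "scene" or "top" or "wrist"; returns the picture (400x640x3 uint8, blue, green, red); there is no depth.
- cams.camera_model(name): a dict with "fx", "fy", "cx", "cy" (pixels), "R" (3x3) and "t" (3): a world point X has camera coordinates R X + t. Camera axes: x right, y down, z forward; pixel columns grow to the right and rows downward; lengths in m; the calibration is good to about 2 mm. The wrist camera is an equidistant fisheye: a pixel r from the principal point sees the ray r / f radians off the axis. A picture is of the moment at which its call begins: read the wrist's pose just before it. camera_model takes no time and is no camera call; for the wrist camera it gives the pose at the moment of the call.
- job.hand_in(): hands the job in; it is judged then, once.
The state is a dict: "time": time; "q": joint angles; "joint_velocities": joint speeds; "joint_torque": joint torques, N m; "position": TCP position; "tool_rot": TCP orientation; "ft_force": force on the tool from outside, world axes, zero at the start; "moment": the same for the moment, N m; "grip_width": finger opening in m; "grip_force": force on a finger pad.
Only numpy, scipy, OpenCV 4.12 (cv2) and the standard library are available. Lean on these libraries where they do the work, as an engineer would, in place of code of your own. Each camera call takes 0.05 s, during which the arm holds its last target. There are 200 camera calls.

### The job

A carrier plate with a freshly bonded lining is clamped in one of the two small bench presses; one press has a left-hand screw and nothing shows which, so feel which way its T-bar loosens and back the screw off before lifting the plate off its locating key and out. Then stand the plate on its bare end on the bench in front of the flat face of the angle plate and lean it squarely and centrally against that face, steeply (about 70 degrees from the bench), lined end up and lining facing outwards. Never turn the plate lining-down, leave the empty press's screw as it is, do not disturb the other things on the bench, and let go of the plate.

Things in the scene. Friction and masses are not known exactly. Their poses are not given: they have to be found in the camera images.
- bar_a (a point): middle of the T-bar on one of the two look-alike press screws: dark steel, 16 x 16 mm, 78 mm long (89 over the end balls), level along this point's x axis, about 195 mm above the bench; turns and rises with the screw. Below it a 16 mm round shaft, then a 42 mm bush (top 158 mm above bench). Head a or b may be on either press; one has a left-hand, the other a right-hand thread
- bar_b (a point): middle of the T-bar of the other screw; same shape and sizes as bar_a
- handle_a (a joint): turn of T-bar a, rad: 0 screwed fully down, growing as it is loosened (clockwise or anticlockwise from above according to its thread), stop at 3.2. Starts between 0 and 0.15, so turned the wrong way it comes up hard within 0.15 rad. Screw, platen and bar rise 5 mm per rad. Takes about 0.2 N m and stays where it is left
- handle_b (a joint): turn of T-bar b; as handle_a, but with the opposite thread
- head_a: round bush of screw a; origin on the bench on the screw's axis (to tell which press it is on)
- head_b: round bush of screw b; origin on the bench on the screw's axis
- press_full: green C-frame press holding the plate. Origin: bench, on the screw axis; open front to own -x. Foot x -45 to 105 mm, 80 wide, 18 high; bed 44 wide, x -35 to 100, top 60 mm up, with a locating key 3 mm high at x -10. Column x 52 to 88, arm 40 wide over the bed from x -4, 124 to 150 mm up. Platen 44 mm round under the screw, within 1 mm of the lining at the start (lining top 72 mm up)
- press_empty: the other, identical green press, empty; its screw is to be left as it is
- plate_mid (a point): centre of the aluminium plate: 175 mm (own x, towards the lined end) x 60 (y) x 8 mm (z), 0.2 to 0.4 kg. Black lining 60 x 44, 4 mm thick, on the +z face from x 17 to 78, above a slot for the key. At the start level, 64 mm up, its bare end (-x) out of the press's front, x axes parallel, 62 mm before the screw axis. To leave: lift over 3 mm off the key, draw 60 mm or more out to the front
- plate_bare_end (a point): middle of the plate's bare end edge (87.5 mm along -x from plate_mid); axes as the plate's
- plate_lined_end (a point): middle of the plate's other (lined) end edge; axes as the plate's
- nest (a point): where plate_mid lies while the plate sits on the locating key in the full press; fixed to the press
- angle_plate: dark cast-iron angle plate, fixed. Origin on the bench under it. Its flat upright face, 52 mm wide (y) and 100 mm high, looks along its own -x and lies at own x = -30 mm; its foot and web run back to x = 75 mm
- flask_1: glass oil-sample flask, blue screw cap, 66 mm diameter, 144 mm high; origin under it. Bystander
- flask_2: second flask, same. Bystander
- carton: cardboard carton 75 x 60 mm, 85 mm high; origin under its middle. Bystander
- bearing: ball bearing lying flat, 72 mm outside diameter, 20 mm high; origin under its middle. Bystander
- wrench: steel spanner lying flat, 160 mm long along its own x, under 15 mm high; origin under its middle. Bystander
- lubricator: upright lubricator cartridge, 52 mm diameter, 92 mm high; origin under it. Bystander
- grease_tin: flat round tin lying on its base, 71 mm diameter, 30 mm high; origin under it. Bystander
- screwdriver: screwdriver lying flat, 180 mm long along its own x, under 35 mm high. Bystander
Things that resemble listed ones, but are neither listed nor needed, are in the scene too. What is shaped like the press_full but pink or purple is not meant.

How it is judged:
By the outcome, as a careful person would: the job done as asked, in the order asked, and still so for the second after the job is handed in, with the robot touching nothing.
It also fails if it takes over 72 s, if anything falls off the work surface, if the arm or the gripper's body presses on something with over 40 N, if the wrist force passes 120 N, or if a joint passes its speed limit or range.

## Working session

There is one attempt and no reset: what is moved stays moved. The work goes in short steps, Python scripts to look and compute and a tool call to move; the robot and the scene stay as the last step left them, time stands still between calls to the robot, and variables do not carry over. Pictures are saved under pics/ and viewed, at most 10 in all, crops included, and the job is handed in when it is done.

Besides the shell and the picture viewer there is one more tool, called after ">>>" by a JSON object that holds its "api" and its "payload". servo_tool: Moves the arm, as the interface text tells. Its arguments: {"type":"object","properties":{"moves":{"type":"string"},"grip_force":{"type":"number"}},"required":["moves"]}

```bash
mkdir -p pics; cat > h.py <<'E'
import numpy as np, cv2
from rig import get_obs, cams, job
def ray(m,u,v):
    d=np.array([(u-m['cx'])/m['fx'],(v-m['cy'])/m['fy'],1.]);R=np.array(m['R']);t=np.array(m['t'])
    return -R.T@t, R.T@d
def onz(m,u,v,z):
    c,d=ray(m,u,v); return c+d*(z-c[2])/d[2]
def pix(m,X):
    p=np.array(m['R'])@np.array(X)+np.array(m['t']); return p[0]/p[2]*m['fx']+m['cx'],p[1]/p[2]*m['fy']+m['cy']
E
python3 - <<'E'
from h import *
for n in('top','scene'):
    im=cams.camera(n); cv2.imwrite(f'pics/{n}0.png',im)
    m=cams.camera_model(n); print(n,m['fx'],m['cx'],m['cy'],-np.array(m['R']).T@np.array(m['t']),np.array(m['R'])[2])
E
```

```text
top 479.13507337686264 317.3157226081758 197.5249127606949 [ 0.34288159 -0.08058873  1.40466992] [ 0.11304179 -0.0060859  -0.9935716 ]
scene 393.7957934000148 317.1970560992267 201.0474017694492 [1.09353515 0.2220619  0.86759313] [-0.59752271 -0.2948795  -0.74566259]
```

View pics/top0.png

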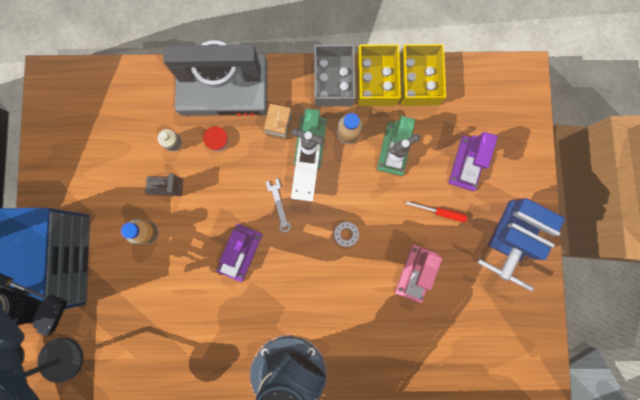

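View pics/scene0.png

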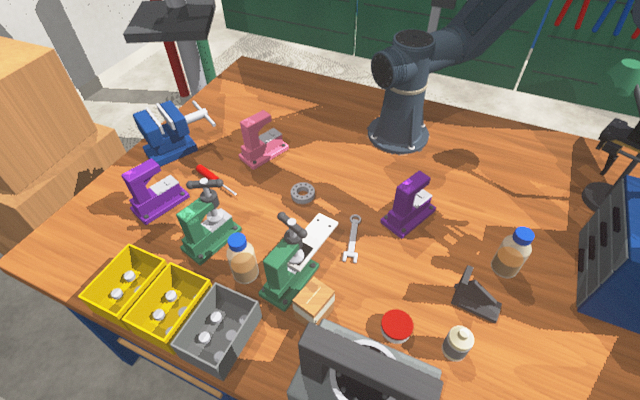

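The top view shows the full green press at about (308,150), with the pale plate running down to (303,195). The empty green press is at (398,150). The angle plate is at (163,186), flasks at (350,125) and (135,232), and the wrench at (280,205). The purple and pink presses at (240,252), (473,160) and (418,273) are decoys. I'll enlarge the crops for the press and the angle plate.

```bash
python3 - <<'E'
from h import *
t=cv2.imread('pics/top0.png'); s=cv2.imread('pics/scene0.png')
r=lambda im,x,y,w,h,k:cv2.resize(im[y:y+h,x:x+w],None,fx=k,fy=k,interpolation=cv2.INTER_CUBIC)
a=r(t,260,90,100,120,4)  # 400x480
b=r(t,120,140,100,120,4)
cv2.imwrite('pics/c1.png',np.hstack([a,b]))
a=r(s,240,190,110,120,3.6)
b=r(s,430,240,110,120,3.6)
cv2.imwrite('pics/c2.png',np.hstack([a,b]))
E
```

```text
(no output)
```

View pics/c1.png

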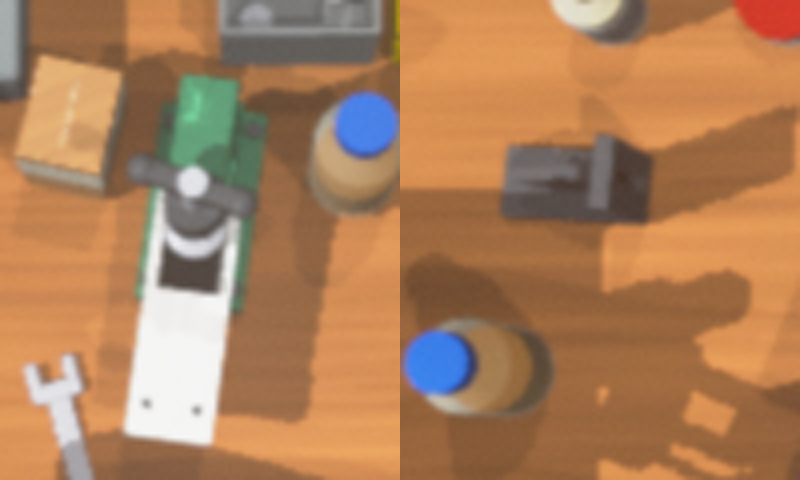

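View pics/c2.png

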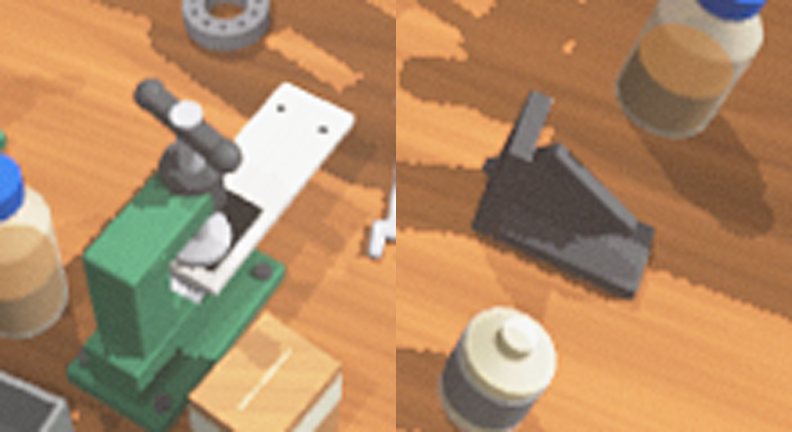

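The crops confirm the full press: the plate with black lining is under the platen, its bare end towards the robot. The bar runs from (295,132) to (321,140) in the top view. The angle plate's flat face looks to the right in the top view, with its top edge near (174,173)-(173,192).

```bash
python3 - <<'E'
from h import *
m=cams.camera_model('top')
P=lambda n,u,v,z:print(n,onz(m,u,v,z).round(4))
P('barL',295,132,.195);P('barR',320.7,140.5,.195);P('hub',308.3,135.5,.205)
P('bareL',291.2,198.7,.068);P('bareR',313.2,201,.068)
P('lin1',300,161.8,.072);P('lin2',315,163.2,.072)
P('faceT1',174.2,173.5,.1);P('faceT2',173.3,191.8,.1)
P('faceB1',182.5,177.5,0);P('faceB2',182,195,0)
P('web back1',146,177,.012);P('web back2',145,193,.012)
P('flask2',350,121,.144);P('flask1',129.5,231,.144);P('carton',279,118,.085)
P('wrench',284,205,0.01);P('tin',215,138,.03);P('lub',167,137,.092)
P('emptyhub',398,144,.2)
P('purple arm',245,240,.15);P('purple foot',232,270,.0)
s=cams.camera_model('scene')
S=lambda n,u,v,z:print('s',n,onz(s,u,v,z).round(4))
k=3.6
S('bareL',240+352/k,190+120/k,.068);S('bareR',240+287/k,190+84/k,.068)
S('barE1',240+150/k,190+95/k,.195);S('barE2',240+228/k,190+155/k,.195)
S('faceT1',430+(527-396)/k,240+93/k,.1);S('faceT2',430+(513-396)/k,240+158/k,.1)
o=get_obs();print(o['position'],o['tool_rot'],o['time'],o['ft_force'])
from scipy.spatial.transform import Rotation as R
print(R.from_quat(o['tool_rot']).as_matrix().round(3))
w=cams.camera_model('wrist');print(w['fx'],w['cx'],w['cy'],-np.array(w['R']).T@np.array(w['t']),np.array(w['R']).round(3))
E
```

```text
barL [ 0.6512 -0.032   0.195 ]
barR [ 0.6283 -0.0981  0.195 ]
hub [ 0.6392 -0.0664  0.205 ]
bareL [ 0.4923 -0.0155  0.068 ]
bareR [ 0.4853 -0.0771  0.068 ]
lin1 [ 0.5964 -0.0408  0.072 ]
lin2 [ 0.5921 -0.0831  0.072 ]
faceT1 [0.5614 0.3046 0.1   ]
faceT2 [0.5106 0.3059 0.1   ]
faceB1 [0.5659 0.3093 0.    ]
faceB2 [0.5138 0.3097 0.    ]
web back1 [0.5665 0.413  0.012 ]
web back2 [0.5192 0.4145 0.012 ]
flask2 [ 0.6933 -0.1785  0.144 ]
flask1 [0.4024 0.405  0.144 ]
carton [0.72   0.0174 0.085 ]
wrench [0.4804 0.0085 0.01  ]
tin [0.6772 0.2087 0.03  ]
lub [0.6661 0.3296 0.092 ]
emptyhub [ 0.6163 -0.2963  0.2   ]
purple arm [0.3759 0.1013 0.15  ]
purple foot [0.2935 0.1601 0.    ]
s bareL [ 0.5005 -0.0126  0.068 ]
s bareR [ 0.4894 -0.0694  0.068 ]
s barE1 [ 0.6286 -0.096   0.195 ]
s barE2 [ 0.6498 -0.0316  0.195 ]
s faceT1 [0.5155 0.31   0.1   ]
s faceT2 [0.5656 0.3116 0.1   ]
[0.23711427 0.57752776 0.19806641] [ 1.93698967e-01  9.81060529e-01 -9.05231841e-04 -3.58497704e-04] 0.1 [ 0.25906818 -0.20450252 -0.3717049 ]
[[-0.925  0.38  -0.001]
 [ 0.38   0.925 -0.002]
 [ 0.    -0.002 -1.   ]]
309.70691628693146 316.25358537080035 200.3853701039009 [0.17231029 0.6054149  0.38439263] [[ 0.379  0.925 -0.003]
 [ 0.894 -0.366  0.26 ]
 [ 0.24  -0.101 -0.966]]
```

```bash
cat >> h.py <<'E'
def go(x,y,z,yaw):
    from scipy.spatial.transform import Rotation as R
    o=get_obs();M=R.from_quat(o['tool_rot']).as_matrix();p=np.array(o['position'])
    c=np.degrees(np.arctan2(M[1,0],M[0,0])); d=M.T@(np.array([x,y,z])-p)
    print('t %.2f p %s yaw %.1f q6 %.2f q1 %.2f'%(o['time'],p.round(4),c,o['q'][5],o['q'][0]),'F',np.round(o['ft_force'],1),'M',np.round(o['moment'],2),'w',o['grip_width'])
    print('SHIFT',d.round(4),'spin',round(-((yaw-c+180)%360-180),1))
E
python3 -c "
from h import *
go(.639,-.0655,.30,71.3)"
```

```text
t 0.10 p [0.2371 0.5775 0.1981] yaw 157.7 q6 -0.18 q1 1.00 F [ 0.3 -0.2 -0.4] M [-0.02  0.01 -0.02] w 0.08666995010560613
SHIFT [-0.6161 -0.4422 -0.1013] spin 86.4
```

>>> {"api": "servo_tool", "payload": {"moves": "-0.02 -0.01 -0.03 7 0.087; -0.05 -0.035 -0.06 14 0.087; -0.085 -0.06 -0.085 21 0.087; -0.12 -0.085 -0.1 28 0.087; -0.15 -0.11 -0.1 35 0.087; -0.185 -0.13 -0.1 42 0.087; -0.22 -0.155 -0.1 49 0.087; -0.25 -0.18 -0.1 56 0.087; -0.285 -0.205 -0.1 63 0.087; -0.32 -0.23 -0.1 70 0.087"}}

```text
time: 0.93
position: [0.4381, 0.2549, 0.2988]
tool_rot: [0.723, 0.69, -0.0, -0.0]
ft_force: [-0.4, 0.2, 0.1]
grip_width: 0.0871
grip_force: 0.0
```

```bash
python3 -c "
from h import *
go(.639,-.0655,.30,71.3)"
```

```text
t 0.93 p [0.4381 0.2549 0.2988] yaw 87.3 q6 0.35 q1 0.31 F [-0.4  0.2  0.1] M [-0.12 -0.   -0.01] w 0.08706171738529024
SHIFT [-0.3107  0.2156 -0.0013] spin 16.0
```

>>> {"api": "servo_tool", "payload": {"moves": "-0.031 0.022 0 4 0.06; -0.062 0.043 0 8 0.06; -0.095 0.065 0 12 0.06; -0.127 0.088 0 16 0.06; -0.16 0.11 0 16 0.06; -0.19 0.132 0 16 0.06; -0.223 0.154 0 16 0.06; -0.255 0.176 0 16 0.06; -0.285 0.198 0 16 0.06; -0.311 0.216 0 16 0.06"}}

```text
time: 1.77
position: [0.6419, -0.0653, 0.2982]
tool_rot: [0.811, 0.585, -0.0, -0.0]
ft_force: [1.0, 0.1, -0.9]
grip_width: 0.0602
grip_force: 0.0
```

```bash
cat >> h.py <<'E'
def wray(m,u,v):
    x,y=(u-m['cx'])/m['fx'],(v-m['cy'])/m['fy'];r=np.hypot(x,y)
    d=np.array([np.sin(r)*x/max(r,1e-9),np.sin(r)*y/max(r,1e-9),np.cos(r)]);R=np.array(m['R'])
    return -R.T@np.array(m['t']),R.T@d
def wz(m,u,v,z):
    c,d=wray(m,u,v);return c+d*(z-c[2])/d[2]
def wpix(m,X):
    p=np.array(m['R'])@np.array(X)+np.array(m['t']);a=np.arctan2(np.hypot(p[0],p[1]),p[2]);n=np.hypot(p[0],p[1])
    return m['cx']+m['fx']*a*p[0]/n,m['cy']+m['fy']*a*p[1]/n
E
python3 - <<'E'
from h import *
m=cams.camera_model('wrist');im=cams.camera('wrist');cv2.imwrite('pics/w1.png',im)
for X in[(.639,-.0655,.195),(.6512,-.032,.195),(.6283,-.0981,.195)]:print(wpix(m,X))
go(.639,-.0655,.30,71.3)
E
```

```text
(np.float64(312.9484064394033), np.float64(195.0705998958686))
(np.float64(313.9447416320004), np.float64(158.3118300561733))
(np.float64(313.17697530043193), np.float64(228.51793469803238))
t 1.82 p [ 0.6453 -0.0712  0.2978] yaw 71.4 q6 0.05 q1 -0.28 F [ 2.9 -2.9  0.2] M [-0.21 -0.06 -0.06] w 0.059596241986274896
SHIFT [ 0.0033 -0.0078 -0.0023] spin 0.1
```

View pics/w1.png

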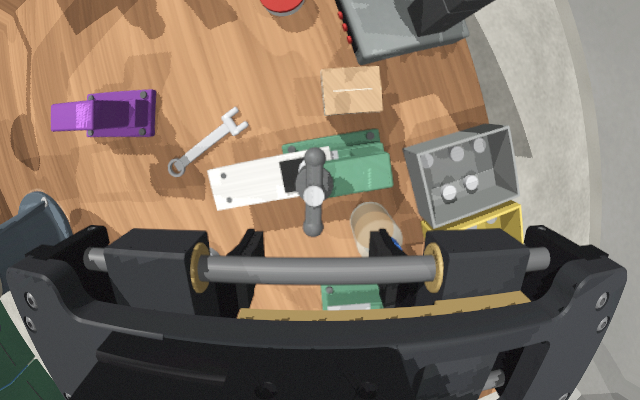

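The wrist view shows the T-bar running vertically, (315,155) to (313,232), with its hub at (314,195). That matches the prediction, so I'm descending.

>>> {"api": "servo_tool", "payload": {"moves": "0 0 0 0 0.045; 0 0 0 0 0.045; 0 0 0.03 0 0.045; 0 0 0.06 0 0.045; 0 0 0.08 0 0.045; 0 0 0.08 0 0.045"}}

```text
time: 2.32
position: [0.6365, -0.06, 0.214]
tool_rot: [0.81, 0.586, -0.004, -0.005]
ft_force: [-0.7, -0.7, -0.8]
grip_width: 0.0454
grip_force: 0.0
```

```bash
python3 -c "
from h import *
go(.639,-.0655,.18,71.3)"
```

```text
t 2.32 p [ 0.6365 -0.06    0.214 ] yaw 71.8 q6 0.05 q1 -0.27 F [-0.7 -0.7 -0.8] M [-0.13  0.12  0.03] w 0.04535719852048013
SHIFT [-0.0044  0.0045  0.0339] spin 0.5
```

>>> {"api": "servo_tool", "payload": {"moves": "0 0 0 0 0.045; 0 0 0 0 0.045; 0 0 0 0 0.045; 0 0 0 0 0.045"}}

```text
time: 2.65
position: [0.6422, -0.0627, 0.2211]
tool_rot: [0.811, 0.586, 0.001, 0.001]
ft_force: [-0.5, 0.5, 0.3]
grip_width: 0.0449
grip_force: 0.0
```

```bash
python3 -c "
from h import *
go(.639,-.0655,.18,71.3)"
```

```text
t 2.65 p [ 0.6422 -0.0627  0.2211] yaw 71.7 q6 0.05 q1 -0.27 F [-0.5  0.5  0.3] M [-0.04  0.1   0.03] w 0.04485155746617632
SHIFT [-0.0037 -0.0023  0.0411] spin 0.4
```

>>> {"api": "servo_tool", "payload": {"moves": "0 0 0.02 0 0.045; -0.001 -0.001 0.038 0 0.045; -0.001 -0.001 0.038 0 0.045; -0.001 -0.001 0.038 0 0.01; -0.001 -0.001 0.038 0 0.01; -0.001 -0.001 0.038 0 0.01; -0.001 -0.001 0.038 0 0.01; -0.001 -0.001 0.038 0 0.01", "grip_force": 40}}

```text
time: 3.32
position: [0.6404, -0.0635, 0.182]
tool_rot: [0.811, 0.585, 0.001, 0.001]
ft_force: [0.6, 0.1, -0.2]
grip_width: 0.0197
grip_force: 0.0
```

```bash
python3 -c "
from h import *
go(.639,-.0655,.18,71.3)"
```

```text
t 3.32 p [ 0.6404 -0.0635  0.182 ] yaw 71.7 q6 0.05 q1 -0.27 F [ 0.6  0.1 -0.2] M [-0.12  0.07  0.  ] w 0.01967729703254007
SHIFT [-0.0023 -0.0007  0.002 ] spin 0.4
```

Now I'll finish closing and feel +5° of spin, which is clockwise from above.

>>> {"api": "servo_tool", "payload": {"moves": "0 0 0 0 0.01; 0 0 0 0 0.01; 0 0 0 0 0.01; 0 0 0 0 0.01"}}

```text
time: 3.65
position: [0.6398, -0.0633, 0.181]
tool_rot: [0.811, 0.585, -0.0, -0.0]
ft_force: [0.7, -0.3, -0.1]
grip_width: 0.0104
grip_force: 0.0
```

```bash
python3 -c "
from h import *
go(.639,-.0655,.18,71.3)"
```

```text
t 3.65 p [ 0.6398 -0.0633  0.181 ] yaw 71.7 q6 0.05 q1 -0.27 F [ 0.7 -0.3 -0.1] M [-0.08  0.1  -0.01] w 0.010432243047436368
SHIFT [-0.0023 -0.0001  0.001 ] spin 0.4
```

>>> {"api": "servo_tool", "payload": {"moves": "0 0 0 4 0.01; 0 0 0 8 0.01; 0 0 0 12 0.01; 0 0 0 12 0.01; 0 0 0 12 0.01"}}

```text
time: 4.07
position: [0.6398, -0.0634, 0.1809]
tool_rot: [0.867, 0.498, -0.0, -0.0]
ft_force: [-0.1, -0.8, 0.2]
grip_width: 0.0102
grip_force: 0.0
```

```bash
python3 -c "
from h import *
go(.639,-.0655,.18,71.3)"
```

```text
t 4.07 p [ 0.6398 -0.0634  0.1809] yaw 59.8 q6 0.26 q1 -0.27 F [-0.1 -0.8  0.2] M [-0.05  0.12  0.03] w 0.010167272474766042
SHIFT [-0.0022  0.0004  0.0009] spin -11.5
```

```bash
python3 - <<'E'
from h import *
w=cams.camera('wrist');s=cams.camera('scene')
c=cv2.resize(s[150:310,220:380],(400,400),interpolation=cv2.INTER_CUBIC)
cv2.imwrite('pics/w2.png',np.hstack([cv2.resize(w[100:340,200:440],(400,400)),c]))
E
```

```text
(no output)
```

View pics/w2.png

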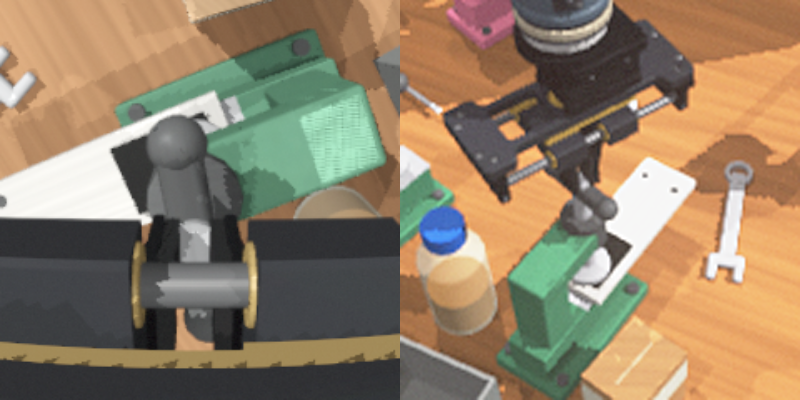

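The scene view shows the fingers straddling the bar. The fingers reached the commanded 10 mm with no force, so I'll close fully to find out whether the bar is held.

>>> {"api": "servo_tool", "payload": {"moves": "0 0 0 0 0; 0 0 0 0 0; 0 0 0 0 0; 0 0 0 0 0; 0 0 0 0 0"}}

```text
time: 4.58
position: [0.6398, -0.0634, 0.181]
tool_rot: [0.867, 0.498, -0.0, 0.0]
ft_force: [-0.9, 0.2, -1.0]
grip_width: 0.0007
grip_force: 0.0
```

```bash
python3 - <<'E'
from h import *
go(.639,-.0655,.18,71.3)
s=cams.camera_model('scene')
k=2.5
for X in[(.64,-.0634,.181),(.64,-.0634,.2),(.6503,-.0318,.195),(.6284,-.097,.195),(.64,-.0634,.158)]:
    u,v=pix(s,X);print(400+(u-220)*k,(v-150)*k)
E
```

```text
t 4.58 p [ 0.6398 -0.0634  0.181 ] yaw 59.7 q6 0.26 q1 -0.27 F [-0.9  0.2 -1. ] M [-0.06  0.1  -0.01] w 0.0007107489596341687
SHIFT [-0.0022  0.0004  0.001 ] spin -11.6
581.715390176732 197.1034356094077
580.3835571607906 183.64877295054578
607.8507824401423 207.9900590921423
553.3164808290437 165.4561504094191
583.2705111791312 212.81383490912822
```

Closed fully on nothing, so the tips must be above or clear of the bar. I'll reopen, realign, go 14 mm lower and regrip.

>>> {"api": "servo_tool", "payload": {"moves": "0 0 0 -6 0.04; 0 0 0 -11.6 0.04; 0 0 0 -11.6 0.04; 0 0 0 -11.6 0.04; 0 0 0 -11.6 0.04; 0 0 0 -11.6 0.04; 0 0 0.007 -11.6 0.04; 0 0 0.014 -11.6 0.04; 0 0 0.014 -11.6 0.04"}}

```text
time: 5.33
position: [0.6384, -0.063, 0.1648]
tool_rot: [0.813, 0.582, -0.001, -0.001]
ft_force: [-0.4, 0.7, -0.0]
grip_width: 0.0392
grip_force: 0.0
```

>>> {"api": "servo_tool", "payload": {"moves": "0 0 0 0 0; 0 0 0 0 0; 0 0 0 0 0; 0 0 0 0 0; 0 0 0 0 0; 0 0 0 0 0; 0 0 0 0 0; 0 0 0 0 0"}}

```text
time: 6.0
position: [0.6398, -0.0634, 0.1672]
tool_rot: [0.813, 0.582, 0.0, 0.0]
ft_force: [-0.8, -0.8, 2.0]
grip_width: 0.0155
grip_force: 39.9
```

```bash
python3 - <<'E'
from h import *
go(.639,-.0655,.18,71.3)
w=cams.camera('wrist');s=cams.camera('scene');cv2.imwrite('pics/w3full.png',w)
c=cv2.resize(s[190:280,260:350],(400,400),interpolation=cv2.INTER_CUBIC)
cv2.imwrite('pics/w3.png',np.hstack([cv2.resize(w[160:310,240:390],(400,400),interpolation=cv2.INTER_CUBIC),c]))
E
```

```text
t 6.00 p [ 0.6398 -0.0634  0.1672] yaw 71.2 q6 0.05 q1 -0.27 F [-0.8 -0.8  2. ] M [-0.09  0.19 -0.22] w 0.015467111812953249
SHIFT [-0.0023 -0.0001 -0.0128] spin -0.1
```

View pics/w3.png

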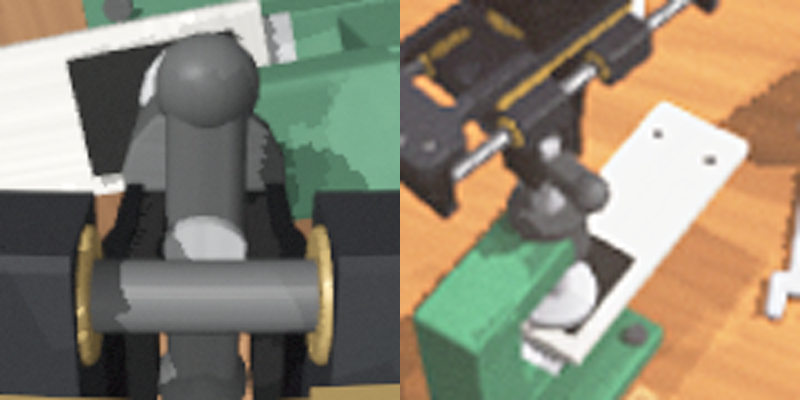

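The bar is now gripped (15.5 mm, 40 N); the crop shows the fingers on both sides of it. Now I'll feel the direction.

>>> {"api": "servo_tool", "payload": {"moves": "0 0 0 4 0; 0 0 0 8 0; 0 0 0 12 0; 0 0 0 12 0"}}

```text
time: 6.43
position: [0.6398, -0.0635, 0.1668]
tool_rot: [0.868, 0.496, -0.0, 0.0]
ft_force: [0.1, -0.5, -0.2]
grip_width: 0.0162
grip_force: 42.0
```

```bash
python3 - <<'E'
from h import *
go(.6398,-.0634,.1672,71.2)
E
```

```text
t 6.43 p [ 0.6398 -0.0635  0.1668] yaw 59.4 q6 0.26 q1 -0.27 F [ 0.1 -0.5 -0.2] M [-0.14  0.11  0.96] w 0.01624757701528457
SHIFT [ 0.0001 -0.0001 -0.0004] spin -11.8
```

Clockwise comes up hard at 0.96 N m, so this screw loosens anticlockwise (negative spin), rising about 0.087 mm per degree.

>>> {"api": "servo_tool", "payload": {"moves": "0 0 0 -6 0; 0 0 0 -12 0; 0 0 -0.0005 -19 0; 0 0 -0.001 -26 0; 0 0 -0.0015 -32 0; 0 0 -0.002 -38 0; 0 0 -0.002 -38 0"}}

```text
time: 7.02
position: [0.6396, -0.0634, 0.1697]
tool_rot: [0.66, 0.751, -0.0, -0.0]
ft_force: [-1.9, 0.3, 4.5]
grip_width: 0.0155
grip_force: 39.6
```

```bash
python3 - <<'E'
from h import *
go(.6398,-.0634,.1672,71.2)
E
```

```text
t 7.02 p [ 0.6396 -0.0634  0.1697] yaw 97.4 q6 -0.40 q1 -0.27 F [-1.9  0.3  4.5] M [-0.05  0.43  0.13] w 0.015536887895934577
SHIFT [-0.      0.0002  0.0025] spin 26.2
```

>>> {"api": "servo_tool", "payload": {"moves": "0 0 -0.0006 -6.6 0; 0 0 -0.0012 -13.2 0; 0 0 -0.0018 -19.8 0; 0 0 -0.0024 -26.4 0; 0 0 -0.003 -33 0; 0 0 -0.0035 -39.6 0; 0 0 -0.004 -46.2 0; 0 0 -0.0046 -52.8 0; 0 0 -0.0052 -59.4 0; 0 0 -0.0058 -66 0"}}

```text
time: 7.85
position: [0.6392, -0.0637, 0.1754]
tool_rot: [0.144, 0.99, -0.0, -0.001]
ft_force: [-3.1, -1.4, 4.5]
grip_width: 0.0155
grip_force: 39.7
```

>>> {"api": "servo_tool", "payload": {"moves": "0 0 -0.0006 -6.6 0; 0 0 -0.0012 -13.2 0; 0 0 -0.0018 -19.8 0; 0 0 -0.0024 -26.4 0; 0 0 -0.003 -33 0; 0 0 -0.0035 -39.6 0; 0 0 -0.004 -46.2 0; 0 0 -0.0046 -52.8 0; 0 0 -0.0052 -59.4 0; 0 0 -0.0056 -64 0"}}

```text
time: 8.68
position: [0.6393, -0.0642, 0.181]
tool_rot: [-0.402, 0.916, -0.0, -0.001]
ft_force: [-2.2, -0.8, 4.1]
grip_width: 0.0157
grip_force: 39.7
```

```bash
python3 - <<'E'
from h import *
go(.6398,-.0634,.1672,71.2)
E
```

```text
t 8.68 p [ 0.6393 -0.0642  0.181 ] yaw -132.6 q6 -2.67 q1 -0.27 F [-2.2 -0.8  4.1] M [-0.21  0.55 -0.21] w 0.015685179770833575
SHIFT [-0.001   0.0002  0.0138] spin 156.2
```

The screw has turned about 156° (2.7 rad) and the bar has risen about 14 mm. Releasing and going up.

>>> {"api": "servo_tool", "payload": {"moves": "0 0 0 0 0.05; 0 0 0 0 0.05; 0 0 0 0 0.05; 0 0 0 0 0.05; 0 0 -0.03 0 0.07; 0 0 -0.06 0 0.087; 0 0 -0.08 0 0.087; 0 0 -0.08 0 0.087"}}

```text
time: 9.35
position: [0.6431, -0.064, 0.2656]
tool_rot: [-0.401, 0.916, -0.003, 0.004]
ft_force: [1.1, -0.7, 0.1]
grip_width: 0.0612
grip_force: 0.0
```

```bash
python3 - <<'E'
from h import *
go(.558,-.054,.20,172.7)
E
```

```text
t 9.35 p [ 0.6431 -0.064   0.2656] yaw -132.8 q6 -2.67 q1 -0.27 F [ 1.1 -0.7  0.1] M [ 0.04  0.07 -0.05] w 0.06124691010640614
SHIFT [0.0508 0.0699 0.0647] spin 54.5
```

>>> {"api": "servo_tool", "payload": {"moves": "0.015 0.02 0 7 0.087; 0.03 0.045 0 14 0.087; 0.05 0.068 0 21 0.087; 0.05 0.068 0 28 0.087; 0.05 0.068 0 35 0.087; 0.05 0.068 0 42 0.087; 0.05 0.068 0.02 49 0.087; 0.05 0.068 0.04 54.5 0.087; 0.05 0.068 0.06 54.5 0.087; 0.05 0.068 0.06 54.5 0.087"}}

```text
time: 10.18
position: [0.5523, -0.0528, 0.1957]
tool_rot: [0.063, 0.998, 0.001, -0.005]
ft_force: [-1.2, 0.6, -1.1]
grip_width: 0.0874
grip_force: 0.0
```

>>> {"api": "servo_tool", "payload": {"moves": "0 0 0 0 0.087; 0 0 0 0 0.087; 0 0 0 0 0.087"}}

```text
time: 10.43
position: [0.5569, -0.0542, 0.2014]
tool_rot: [0.063, 0.998, -0.0, 0.001]
ft_force: [-0.2, -0.3, -0.0]
grip_width: 0.0871
grip_force: 0.0
```

```bash
python3 - <<'E'
from h import *
go(.558,-.054,.10,172.7)
m=cams.camera_model('wrist');im=cams.camera('wrist')
for X in[(.4923,-.0155,.068),(.4853,-.0771,.068),(.558,-.054,.068),(.562,-.024,.068),(.554,-.084,.068)]:print(np.round(wpix(m,X)))
s=cams.camera('scene')
c=cv2.resize(s[150:330,240:420],(400,400),interpolation=cv2.INTER_CUBIC)
cv2.imwrite('pics/w4.png',np.hstack([cv2.resize(im[60:300,200:440],(400,400)),c]))
E
```

```text
t 10.43 p [ 0.5569 -0.0542  0.2014] yaw 172.8 q6 -1.74 q1 -0.30 F [-0.2 -0.3 -0. ] M [0.01 0.   0.  ] w 0.08706416412042199
SHIFT [-0.0009  0.0004  0.1014] spin 0.1
[345. 120.]
[285. 121.]
[316. 187.]
[345. 187.]
[288. 187.]
```

View pics/w4.png

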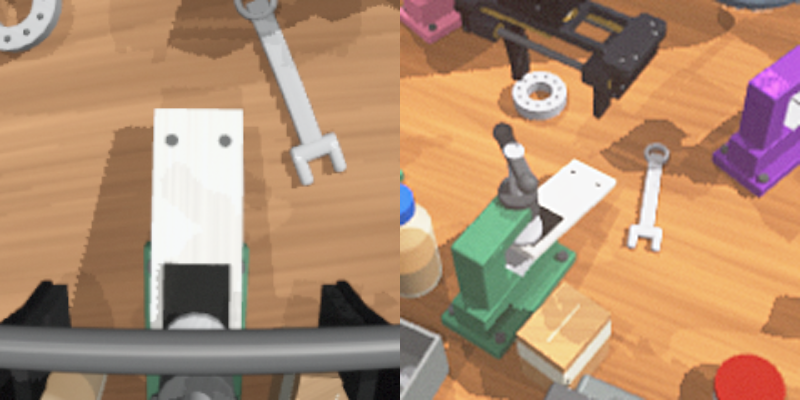

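The wrist view shows the plate's bare corners at crop (153,109) and (243,109), i.e. centred within about 2 mm and about 5 mm further in than assumed. The T-bar has clearly turned and is clear. I'm descending with a small correction.

>>> {"api": "servo_tool", "payload": {"moves": "-0.005 0.002 0.03 0 0.087; -0.005 0.002 0.07 0 0.087; -0.005 0.002 0.11 0 0.087; -0.005 0.002 0.145 0 0.087; -0.005 0.002 0.166 0 0.087; -0.005 0.002 0.166 0 0.087; -0.005 0.002 0.166 0 0.087"}}

```text
time: 11.12
position: [0.5611, -0.0526, 0.0341]
tool_rot: [0.063, 0.998, 0.0, -0.001]
ft_force: [1.1, -0.6, 0.5]
grip_width: 0.0866
grip_force: 0.0
```

>>> {"api": "servo_tool", "payload": {"moves": "0 0 0 0 0.06; 0 0 0 0 0.04; 0 0 0 0 0.04; 0 0 0 0 0.04; 0 0 0 0 0.04; 0 0 0 0 0.04; 0 0 0 0 0.04; 0 0 0 0 0.04", "grip_force": 50}}

```text
time: 11.78
position: [0.5612, -0.0526, 0.0345]
tool_rot: [0.063, 0.998, -0.0, 0.0]
ft_force: [0.1, -0.0, -0.7]
grip_width: 0.0439
grip_force: 0.0
```

```bash
python3 - <<'E'
from h import *
go(.558,-.054,.10,172.7)
E
```

```text
t 11.78 p [ 0.5612 -0.0526  0.0345] yaw 172.8 q6 -1.74 q1 -0.29 F [ 0.1 -0.  -0.7] M [ 0.01 -0.03 -0.08] w 0.043937227784888816
SHIFT [ 0.0029 -0.0018 -0.0655] spin 0.1
```

Another miss at 44 mm, so the tips seem to sit well above the reported TCP. I'll check the tip height from the earlier scene picture and look again from the side.

```bash
python3 - <<'E'
from h import *
s=cams.camera_model('scene')
p=np.array([.5569,-.0542,.2014]);ty=np.array([.125,.992,0])
for z in(0,.02,.035):
  for k in(-.048,.048):
    u,v=pix(s,p+ty*k+[0,0,z]);print(z,k,((u-240)/.45,(v-150)/.45))
im=cams.camera('scene')
cv2.imwrite('pics/s5.png',cv2.resize(im[130:290,260:420],(600,600),interpolation=cv2.INTER_CUBIC))
u,v=pix(s,[.5612,-.0526,.0345]);print((u-260)*3.75,(v-130)*3.75)
E
```

```text
0 -0.048 (np.float64(123.00740000680472), np.float64(89.82270918803042))
0 0.048 (np.float64(201.4191651898467), np.float64(126.33442927206576))
0.02 -0.048 (np.float64(121.92646933682707), np.float64(76.50002280641097))
0.02 0.048 (np.float64(201.64404997854237), np.float64(113.09814627276839))
0.035 -0.048 (np.float64(121.09200923011788), np.float64(66.21513534005007))
0.035 0.048 (np.float64(201.81786100833594), np.float64(102.86796577861517))
202.35439454665163 423.7910959974688
```

View pics/s5.png

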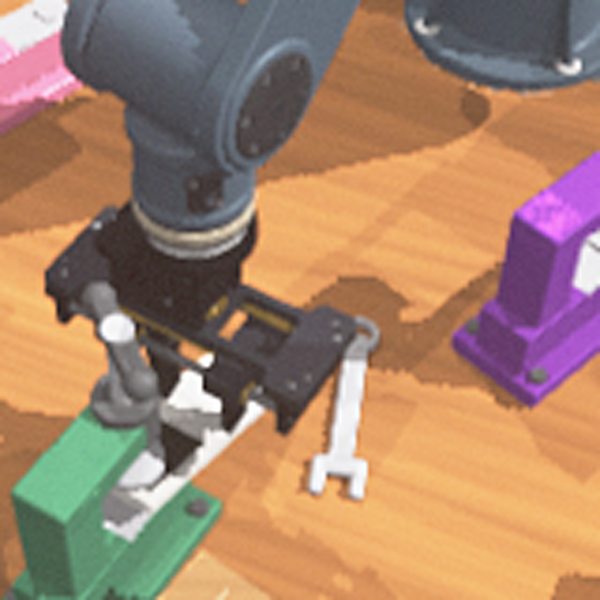

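The right fingertip (230,425) sits over the plate rather than beside it, so the tips are about 20–35 mm above the reported TCP. I'll reopen, go 15 mm lower and regrip.

>>> {"api": "servo_tool", "payload": {"moves": "0 0 0 0 0.087; 0 0 0 0 0.087; 0 0 0 0 0.087; 0 0 0 0 0.087; 0 0 0 0 0.087; 0 0 0 0 0.087; 0 0 0.008 0 0.087; 0 0 0.015 0 0.087; 0 0 0.015 0 0.087"}}

```text
time: 12.58
position: [0.5599, -0.0523, 0.0177]
tool_rot: [0.063, 0.998, 0.0, -0.002]
ft_force: [-0.2, 0.3, -0.4]
grip_width: 0.0857
grip_force: 0.0
```

>>> {"api": "servo_tool", "payload": {"moves": "0 0 0 0 0.04; 0 0 0 0 0.04; 0 0 0 0 0.04; 0 0 0 0 0.04; 0 0 0 0 0.04; 0 0 0 0 0.04; 0 0 0 0 0.04"}}

```text
time: 13.17
position: [0.5613, -0.0527, 0.0195]
tool_rot: [0.063, 0.998, -0.0, 0.0]
ft_force: [-0.6, -0.8, 0.3]
grip_width: 0.0592
grip_force: 50.0
```

```bash
python3 - <<'E'
from h import *
go(.558,-.054,.10,172.7)
print(get_obs()['grip_force'])
E
```

```text
t 13.17 p [ 0.5613 -0.0527  0.0195] yaw 172.8 q6 -1.74 q1 -0.29 F [-0.6 -0.8  0.3] M [ 0.   -0.02  0.01] w 0.05923942256061245
SHIFT [ 0.003  -0.0017 -0.0805] spin 0.1
49.95638966560364
```

The plate is held (59 mm, 50 N). The narrower bare end in the wrist view means the loosened plate has tipped slightly bare-end down, with the lined end up under the platen. Drawing it straight out to the front keeps it clear of the key and the platen.

>>> {"api": "servo_tool", "payload": {"moves": "0 0 -0.002 0 0.04; 0.005 0 -0.002 0 0.04; 0.01 0 -0.002 0 0.04; 0.015 0 -0.002 0 0.04"}}

```text
time: 13.5
position: [0.5449, -0.0503, 0.0209]
tool_rot: [0.063, 0.998, 0.0, -0.001]
ft_force: [-0.5, -0.2, -5.0]
grip_width: 0.0589
grip_force: 50.0
```

```bash
python3 - <<'E'
from h import *
go(.558,-.054,.10,172.7)
im=cams.camera('scene')
cv2.imwrite('pics/s6.png',cv2.resize(im[170:290,250:370],(600,600),interpolation=cv2.INTER_CUBIC))
E
```

```text
t 13.50 p [ 0.5449 -0.0503  0.0209] yaw 172.8 q6 -1.74 q1 -0.30 F [-0.5 -0.2 -5. ] M [0.03 0.08 0.02] w 0.05892286215995212
SHIFT [-0.0133 -0.002  -0.0791] spin 0.1
```

View pics/s6.png

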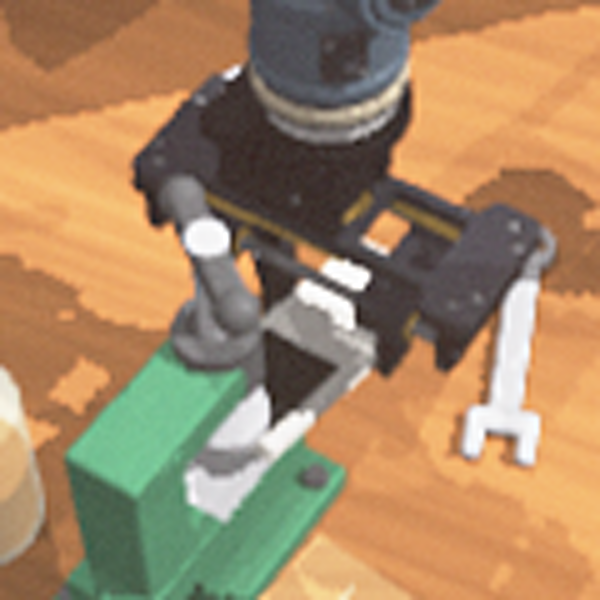

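The picture budget is used up; the view shows the plate sliding out cleanly between the fingers. Continuing straight out, then up.

>>> {"api": "servo_tool", "payload": {"moves": "0.012 0 0 0 0.04; 0.026 0 0 0 0.04; 0.04 0 0 0 0.04; 0.055 0 0 0 0.04; 0.07 0 0 0 0.04; 0.085 0 0 0 0.04; 0.1 0 0 0 0.04; 0.105 0 0 0 0.04"}}

```text
time: 14.22
position: [0.4382, -0.0363, 0.0213]
tool_rot: [0.063, 0.998, 0.001, -0.003]
ft_force: [-2.0, -0.3, -3.9]
grip_width: 0.0591
grip_force: 50.0
```

>>> {"api": "servo_tool", "payload": {"moves": "0 0 -0.02 0 0.04; 0 0 -0.05 0 0.04; 0 0 -0.08 0 0.04; 0 0 -0.11 0 0.04; 0 0 -0.13 0 0.04; 0 0 -0.13 0 0.04; 0 0 -0.13 0 0.04; 0 0 -0.13 0 0.04"}}

```text
time: 14.88
position: [0.4412, -0.0372, 0.1505]
tool_rot: [0.063, 0.998, 0.0, -0.001]
ft_force: [-0.3, 0.4, -4.8]
grip_width: 0.0592
grip_force: 50.0
```

```bash
python3 - <<'E'
from h import *
go(.53,.12,.15,-110)
ms=cams.camera_model('scene');im=cams.camera('scene')
w=cams.camera_model('wrist');wi=cams.camera('wrist')
cv2.imwrite('pics/raw_s.png',im);cv2.imwrite('pics/raw_w.png',wi)
# white plate blob in wrist
hsv=cv2.cvtColor(wi,cv2.COLOR_BGR2HSV)
m=((hsv[...,1]<40)&(hsv[...,2]>170)).astype(np.uint8)
n,l,st,c=cv2.connectedComponentsWithStats(m)
for i in range(1,n):
    if st[i,4]>300:
        print(st[i],c[i].round()); ct=max(cv2.findContours((l==i).astype(np.uint8),0,2)[0],key=cv2.contourArea);print(cv2.approxPolyDP(ct,4,True)[:,0].tolist())
E
```

```text
t 14.88 p [ 0.4412 -0.0372  0.1505] yaw 172.8 q6 -1.78 q1 -0.34 F [-0.3  0.4 -4.8] M [ 0.    0.06 -0.02] w 0.05921454088014853
SHIFT [-0.0683  0.1671  0.0005] spin -77.2
[ 465   15   47   76 2174] [488.  54.]
[[479, 15], [465, 75], [494, 90], [502, 77], [511, 32]]
[ 22  54  28  56 869] [34. 79.]
[[49, 55], [31, 54], [22, 108], [29, 109], [41, 90]]
[  261   124   131   133 13367] [318. 187.]
[[265, 125], [263, 245], [306, 244], [312, 256], [322, 256], [340, 244], [369, 239], [377, 210], [374, 217], [382, 222], [378, 227], [381, 223], [391, 237], [372, 184], [371, 126]]
[ 163  129   57   63 1767] [191. 160.]
[[181, 131], [164, 149], [165, 174], [179, 189], [189, 190], [191, 183], [193, 191], [204, 190], [217, 176], [218, 151], [206, 135]]
```

```bash
cat >> h.py <<'E'
def edge60(m,a,b,L=.06):
    # level edge of known length: find z at which the two rays are L apart
    from scipy.optimize import brentq
    f=lambda z:np.linalg.norm(wz(m,*a,z)-wz(m,*b,z))-L
    z=brentq(f,-.1,.3);return wz(m,*a,z),wz(m,*b,z)
E
python3 - <<'E'
from h import *
m=cams.camera_model('wrist');o=get_obs();print(np.array(o['position']),-np.array(m['R']).T@m['t'])
for a,b in[((265,125),(371,126)),((264,185),(372,184)),((263,240),(371.5,240))]:
    p,q=edge60(m,a,b);print(p.round(4),q.round(4),((p+q)/2).round(4))
E
```

```text
[ 0.44075609 -0.03704824  0.14983324] [ 0.37170781 -0.02770078  0.33639732]
[ 0.3705 -0.0568  0.1611] [0.3785 0.0027 0.1611] [ 0.3745 -0.027   0.1611]
[ 0.4032 -0.0609  0.1697] [ 0.4101 -0.0013  0.1697] [ 0.4067 -0.0311  0.1697]
[ 0.4319 -0.065   0.1791] [ 0.4395 -0.0055  0.1791] [ 0.4357 -0.0352  0.1791]
```

The bare end is at z≈0.161 and tilted about 16° bare-end down; the grip is 70 mm from the bare end. Next I'll set the plate down on the clear area before the angle plate for a regrasp near the lined end.

```bash
python3 - <<'E'
from h import *
go(.538,.139,.15,-115)
t=cams.camera_model('top')
for n,u,v,z in[('wr head',269,182,.008),('wr head',279,181,.008),('ring',286,230,.008),('purple',262,232,.0),('purp',240,225,.05),('tinR',228,138,.02),('bearing',346,234,.01)]:print(n,onz(t,u,v,z).round(3))
E
```

```text
t 14.98 p [ 0.4408 -0.037   0.1498] yaw 172.8 q6 -1.78 q1 -0.34 F [-0.5  0.3 -3.2] M [ 0.05  0.11 -0.02] w 0.0597513095583161
SHIFT [-0.0743  0.1869 -0.0003] spin -72.2
wr head [0.549 0.053 0.008]
wr head [0.552 0.023 0.008]
ring [0.407 0.003 0.008]
purple [0.403 0.074 0.   ]
purp [0.421 0.13  0.05 ]
tinR [0.679 0.172 0.02 ]
bearing [ 0.394 -0.171  0.01 ]
```

>>> {"api": "servo_tool", "payload": {"moves": "-0.007 0.02 0 -7 0.04; -0.013 0.04 0 -14 0.04; -0.02 0.06 0 -21 0.04; -0.027 0.085 0 -28 0.04; -0.034 0.105 0 -35 0.04; -0.04 0.125 0 -42 0.04; -0.047 0.145 0 -49 0.04; -0.054 0.165 0 -56 0.04; -0.06 0.185 0 -63 0.04; -0.067 0.206 0 -70 0.04"}}

```text
time: 15.82
position: [0.5334, 0.1592, 0.149]
tool_rot: [-0.523, 0.852, 0.001, -0.002]
ft_force: [0.2, -0.4, -3.4]
grip_width: 0.0594
grip_force: 49.9
```

>>> {"api": "servo_tool", "payload": {"moves": "0 0 0.02 -2 0.04; 0 0 0.05 -2 0.04; 0 0 0.08 -2 0.04; 0 0 0.1 -2 0.04; 0 0 0.11 -2 0.04; 0 0 0.11 -2 0.04; 0 0 0.11 -2 0.04"}}

```text
time: 16.4
position: [0.5341, 0.1583, 0.0404]
tool_rot: [-0.536, 0.845, 0.0, -0.001]
ft_force: [0.1, -0.2, -3.2]
grip_width: 0.0594
grip_force: 50.0
```

```bash
python3 - <<'E'
from h import *
go(.533,.159,.0,-115)
E
```

```text
t 16.40 p [0.5341 0.1583 0.0404] yaw -115.2 q6 -2.61 q1 0.09 F [ 0.1 -0.2 -3.2] M [-0.02  0.1   0.03] w 0.059398169766930485
SHIFT [-0.0002  0.0012  0.0404] spin -0.2
```

>>> {"api": "servo_tool", "payload": {"moves": "0 0 0.02 0 0.04; 0 0 0.036 0 0.04; 0 0 0.04 0 0.04; 0 0 0.044 0 0.04; 0 0 0.048 0 0.04; 0 0 0.052 0 0.04; 0 0 0.052 0 0.04", "grip_force": 20}}

```text
time: 16.98
position: [0.5352, 0.1585, -0.0103]
tool_rot: [-0.536, 0.844, -0.0, 0.001]
ft_force: [0.4, 0.3, -3.6]
grip_width: 0.0595
grip_force: 20.0
```

```bash
python3 - <<'E'
from h import *
go(.533,.159,.0,-115)
E
```

```text
t 16.98 p [ 0.5352  0.1585 -0.0103] yaw -115.2 q6 -2.61 q1 0.09 F [ 0.4  0.3 -3.6] M [-0.01  0.1  -0.01] w 0.05951491665486796
SHIFT [ 0.0005  0.0022 -0.0103] spin -0.2
```

>>> {"api": "servo_tool", "payload": {"moves": "0 0 0.003 0 0.04; 0 0 0.006 0 0.04; 0 0 0.009 0 0.04; 0 0 0.009 0 0.04"}}

```text
time: 17.32
position: [0.5344, 0.1584, -0.0201]
tool_rot: [-0.536, 0.844, 0.0, -0.0]
ft_force: [-0.6, 0.1, -2.6]
grip_width: 0.0594
grip_force: 20.0
```

>>> {"api": "servo_tool", "payload": {"moves": "0 0 0.003 0 0.04; 0 0 0.006 0 0.04; 0 0 0.006 0 0.04"}}

```text
time: 17.57
position: [0.5347, 0.1585, -0.0232]
tool_rot: [-0.536, 0.844, -0.0, 0.0]
ft_force: [-2.4, -0.5, 16.4]
grip_width: 0.0595
grip_force: 29.7
```

```bash
python3 - <<'E'
from h import *
go(.533,.159,.0,-115)
m=cams.camera_model('wrist');wi=cams.camera('wrist')
hsv=cv2.cvtColor(wi,cv2.COLOR_BGR2HSV)
k=((hsv[...,1]<40)&(hsv[...,2]>150)).astype(np.uint8)
n,l,st,c=cv2.connectedComponentsWithStats(k); i=l[190,300];print(st[i])
ct=max(cv2.findContours((l==i).astype(np.uint8),0,2)[0],key=cv2.contourArea);print(cv2.approxPolyDP(ct,3,True)[:,0].tolist())
cv2.imwrite('pics/raw_w2.png',wi)
E
```

```text
t 17.57 p [ 0.5347  0.1585 -0.0232] yaw -115.2 q6 -2.61 q1 0.09 F [-2.4 -0.5 16.4] M [ 0.01  0.89 -0.04] w 0.05947207150930855
SHIFT [ 0.0002  0.0017 -0.0232] spin -0.2
[  257   120   120   138 15490]
[[257, 121], [262, 256], [369, 255], [376, 122]]
```

```bash
python3 - <<'E'
from h import *
m=cams.camera_model('wrist');o=get_obs();print(np.array(o['position']).round(4),o['ft_force'],o['moment'],o['grip_force'])
for a,b in[((257,121),(376.5,122)),((259.4,185),(373,185)),((261.5,240),(370,240))]:
    p,q=edge60(m,a,b);print(p.round(4),q.round(4),((p+q)/2).round(4))
E
```

```text
[ 0.5347  0.1585 -0.0232] [-3.82960849 -1.52186375 17.11481573] [ 0.03116848  0.88104444 -0.00697444] 29.504718852695078
[0.5322 0.0827 0.0077] [0.4781 0.1087 0.0077] [0.5051 0.0957 0.0077]
[0.5468 0.113  0.0049] [0.4925 0.1385 0.0049] [0.5196 0.1258 0.0049]
[0.5601 0.1408 0.0059] [0.5058 0.1663 0.0059] [0.533  0.1535 0.0059]
```

The plate lies flat on the bench (top at about 7 mm, centre (0.543,0.175), yaw 64°), and the finger tips meet the bench at reported z≈-0.022. Releasing, then half a turn and over the lined end.

>>> {"api": "servo_tool", "payload": {"moves": "0 0 -0.003 0 0.06; 0 0 -0.003 0 0.087; 0 0 -0.003 0 0.087; 0 0 -0.003 0 0.087; 0 0 -0.003 0 0.087; 0 0 -0.03 0 0.087; 0 0 -0.06 0 0.087; 0 0 -0.1 7 0.087; 0 0 -0.12 14 0.087; 0 0 -0.12 21 0.087"}}

```text
time: 18.45
position: [0.5382, 0.1589, 0.099]
tool_rot: [-0.37, 0.929, -0.001, 0.005]
ft_force: [-0.3, 0.1, -0.2]
grip_width: 0.0867
grip_force: 0.0
```

>>> {"api": "servo_tool", "payload": {"moves": "0 0 0 7 0.087; 0 0 0 14 0.087; 0 0 0 21 0.087; 0 0 0 28 0.087; 0 0 0 35 0.087; 0 0 0 42 0.087; 0 0 0 49 0.087; 0 0 0 56 0.087; 0 0 0 63 0.087; 0 0 0 70 0.087"}}

```text
time: 19.28
position: [0.5343, 0.1584, 0.094]
tool_rot: [0.23, 0.973, -0.0, -0.0]
ft_force: [0.3, 0.7, 0.7]
grip_width: 0.0865
grip_force: 0.0
```

>>> {"api": "servo_tool", "payload": {"moves": "0 0 0 7 0.087; 0 0 0 14 0.087; 0 0 0 21 0.087; 0 0 0 28 0.087; 0 0 0 35 0.087; 0 0 0 42 0.087; 0 0 0 49 0.087; 0 0 0 56 0.087; 0 0 0 63 0.087; 0 0 0 70 0.087"}}

```text
time: 20.12
position: [0.5343, 0.1584, 0.094]
tool_rot: [0.747, 0.665, -0.0, -0.0]
ft_force: [-0.3, 0.8, -0.1]
grip_width: 0.0872
grip_force: 0.0
```

```bash
python3 - <<'E'
from h import *
go(.5634,.2168,.095,64.3)
E
```

```text
t 20.12 p [0.5343 0.1584 0.094 ] yaw 83.4 q6 0.20 q1 0.09 F [-0.3  0.8 -0.1] M [-0.07  0.06 -0.02] w 0.08720242847162478
SHIFT [ 0.0614  0.0222 -0.0011] spin 19.1
```

>>> {"api": "servo_tool", "payload": {"moves": "0.02 0.007 0 7 0.087; 0.04 0.014 0 14 0.087; 0.061 0.022 0 19 0.087; 0.061 0.022 0 19 0.087; 0.061 0.022 0 19 0.087; 0.061 0.022 0 19 0.087"}}

```text
time: 20.62
position: [0.562, 0.2162, 0.0938]
tool_rot: [0.844, 0.536, -0.001, -0.0]
ft_force: [-0.7, -0.0, 0.4]
grip_width: 0.0868
grip_force: 0.0
```

```bash
python3 - <<'E'
from h import *
m=cams.camera_model('wrist');wi=cams.camera('wrist');t=cams.camera_model('top');ti=cams.camera('top')
cv2.imwrite('pics/raw_w3.png',wi);cv2.imwrite('pics/raw_t3.png',ti)
go(.5634,.2168,-.018,64.3)
# predicted plate corners in wrist
mid=np.array([.543,.1745,.008]);x=np.array([.433,.901,0]);y=np.array([-.901,.433,0])
for a in(-.0875,.0875):
  for b in(-.03,.03):print('pred',np.round(wpix(m,mid+a*x+b*y)),np.round(pix(t,mid+a*x+b*y)))
for nm,I,f in(('w',wi,wz),('t',ti,onz)):
  mm=m if nm=='w' else t
  hsv=cv2.cvtColor(I,cv2.COLOR_BGR2HSV)
  k=((hsv[...,1]<45)&(hsv[...,2]>150)).astype(np.uint8)
  n,l,st,c=cv2.connectedComponentsWithStats(k)
  for i in range(1,n):
    if st[i,4]>(300 if nm=='w' else 100):
      ct=max(cv2.findContours((l==i).astype(np.uint8),0,2)[0],key=cv2.contourArea)
      print(nm,st[i],cv2.approxPolyDP(ct,3,True)[:,0].tolist())
# dark lining seen
E
```

```text
t 20.72 p [0.5621 0.2158 0.094 ] yaw 64.8 q6 0.62 q1 0.18 F [ 0.  -0.2  0.4] M [-0.06  0.08 -0.03] w 0.08665430151568604
SHIFT [0.0016 0.0009 0.112 ] spin 0.5
pred [344. 319.] [259. 188.]
pred [288. 318.] [250. 206.]
pred [351. 153.] [205. 163.]
pred [283. 153.] [196. 181.]
w [ 344    0   74   34 1888] [[344, 0], [344, 11], [356, 29], [353, 19], [380, 33], [406, 28], [417, 8], [416, 0], [384, 0], [400, 2], [392, 9], [382, 9], [372, 0]]
w [  484     0   128   246 16022] [[485, 0], [529, 116], [551, 228], [580, 245], [594, 244], [606, 234], [596, 206], [594, 179], [602, 138], [611, 122], [575, 47], [557, 0]]
w [ 609   30   31  101 1627] [[638, 30], [609, 39], [628, 80], [626, 118], [631, 127], [634, 124], [639, 130]]
w [  19   58   41   78 1919] [[50, 58], [36, 61], [23, 72], [35, 94], [27, 117], [19, 123], [34, 135], [48, 131], [52, 124], [52, 96], [59, 73]]
w [ 283  152   68  106 3691] [[284, 152], [286, 257], [347, 257], [350, 153]]
w [619 234  21  47 713] [[620, 234], [619, 264], [639, 280], [639, 244]]
w [ 168  262  302   12 1835] [[168, 265], [265, 273], [363, 273], [461, 268], [
[... 1894 characters left out ...]
 278], [532, 289], [511, 275], [521, 253], [512, 248], [501, 270]]
t [220 253  25  24 231] [[244, 254], [239, 254], [233, 267], [223, 264], [221, 271], [234, 276]]
t [426 255  15  14 137] [[429, 255], [426, 264], [436, 268], [440, 259]]
t [406 270  18  29 281] [[414, 270], [406, 293], [421, 298], [423, 289], [415, 285], [418, 271]]
t [606 349  34  37 621] [[606, 356], [614, 360], [619, 371], [615, 372], [625, 382], [638, 385], [628, 380], [639, 382], [639, 360], [613, 357], [619, 353], [618, 357], [623, 358], [622, 351], [636, 356], [637, 349], [631, 353], [618, 349], [612, 358]]
t [ 570  369   58   31 1266] [[570, 369], [573, 399], [591, 399], [610, 390], [627, 388], [618, 384], [610, 369]]
```

The plate is where predicted (lined corners at (284,152) and (350,153)). Descending to grip 47 mm along towards the lined end.

>>> {"api": "servo_tool", "payload": {"moves": "0.001 0.001 0.035 0 0.087; 0.001 0.001 0.07 0 0.087; 0.001 0.001 0.095 0 0.087; 0.001 0.001 0.108 0 0.087; 0.001 0.001 0.114 0 0.087; 0.001 0.001 0.114 0 0.087; 0.001 0.001 0.114 0 0.087"}}

```text
time: 21.3
position: [0.5651, 0.2171, -0.0188]
tool_rot: [0.845, 0.535, 0.001, 0.0]
ft_force: [-0.1, 0.1, 0.4]
grip_width: 0.087
grip_force: 0.0
```

>>> {"api": "servo_tool", "payload": {"moves": "0 0 0 0 0.04; 0 0 0 0 0.04; 0 0 0 0 0.04; 0 0 0 0 0.04; 0 0 0 0 0.04; 0 0 0 0 0.04; 0 0 0 0 0.04", "grip_force": 25}}

```text
time: 21.88
position: [0.5641, 0.2175, -0.0191]
tool_rot: [0.845, 0.535, -0.0, -0.0]
ft_force: [-2.1, 0.9, 4.5]
grip_width: 0.0594
grip_force: 25.0
```

```bash
python3 - <<'E'
from h import *
go(.5634,.2168,-.018,64.3)
E
```

```text
t 21.88 p [ 0.5641  0.2175 -0.0191] yaw 64.7 q6 0.62 q1 0.18 F [-2.1  0.9  4.5] M [ 0.17  0.39 -0.07] w 0.05938757852129622
SHIFT [-0.0009 -0.0004 -0.0011] spin 0.4
```

Held near the lined end. Now I'll raise the lined end in an arc so the plate pivots in the light grip with its bare end on the bench.

>>> {"api": "servo_tool", "payload": {"moves": "-0.001 0 -0.012 0 0.04; -0.002 0 -0.023 0 0.04; -0.008 0 -0.045 0 0.04; -0.018 0 -0.067 0 0.04; -0.031 0 -0.086 0 0.04; -0.048 0 -0.102 0 0.04; -0.067 0 -0.116 0 0.04; -0.078 0 -0.121 0 0.04; -0.078 0 -0.121 0 0.04; -0.078 0 -0.121 0 0.04", "grip_force": 14}}

```text
time: 22.72
position: [0.5328, 0.1474, 0.1029]
tool_rot: [0.845, 0.535, 0.003, 0.0]
ft_force: [0.4, 4.5, 6.4]
grip_width: 0.0597
grip_force: 14.0
```

```bash
python3 - <<'E'
from h import *
go(.5385,.19,.12,89.5)
print(get_obs()['grip_force'])
s=cams.camera('scene');cv2.imwrite('pics/raw_s4.png',s);t=cams.camera('top');cv2.imwrite('pics/raw_t4.png',t)
ms=cams.camera_model('scene');mt=cams.camera_model('top')
d0=cv2.imread('pics/raw_s.png');
for nm,I,mm in(('s',s,ms),('t',t,mt)):
  u,v=map(int,pix(mm,[.505,.096,.05]))
  hsv=cv2.cvtColor(I,cv2.COLOR_BGR2HSV);k=((hsv[...,1]<60)&(hsv[...,2]>90)).astype(np.uint8)
  n,l,st,c=cv2.connectedComponentsWithStats(k)
  print(nm,(u,v),'pred bare',np.round(pix(mm,[.505,.096,0])),'top',np.round(pix(mm,[.505+.427*.074,.096+.904*.074,.158])))
  for i in range(1,n):
    if 60<st[i,4]<6000 and abs(c[i][0]-u)<60 and abs(c[i][1]-v)<60:
      ct=max(cv2.findContours((l==i).astype(np.uint8),0,2)[0],key=cv2.contourArea);print(st[i],cv2.approxPolyDP(ct,2,True)[:,0].tolist())
E
```

```text
t 22.72 p [0.5328 0.1474 0.1029] yaw 64.6 q6 0.51 q1 0.07 F [0.4 4.5 6.4] M [ 0.93  0.11 -0.  ] w 0.05965269993751235
SHIFT [ 0.041  -0.0131 -0.0169] spin -24.9
14.016350694000721
s (376, 243) pred bare [374. 254.] top [405. 235.]
[392 175  38  22 354] [[392, 175], [395, 190], [407, 196], [419, 195], [429, 182], [427, 179], [410, 184], [397, 178], [403, 183], [419, 186], [409, 189], [399, 185]]
[342 214  54  49 715] [[395, 227], [387, 229], [385, 224], [375, 220], [362, 220], [358, 215], [352, 215], [348, 250], [344, 251], [342, 260], [352, 256], [356, 262], [357, 253], [353, 251], [360, 219], [383, 240], [392, 236], [389, 231]]
[401 217  22  16  91] [[422, 218], [416, 219], [402, 229], [402, 232]]
[390 231  26  19 139] [[415, 232], [408, 233], [390, 249], [400, 245]]
[366 249  22  13  89] [[387, 251], [379, 249], [366, 261]]
t (252, 195) pred bare [255. 197.] top [222. 179.]
[294 116  29  49 697] [[301, 116], [300, 122], [294, 125], [302, 134], [300, 151], [295, 161], [319, 164], [316, 151], [322, 146], [322, 141], [302, 126]]
[ 172  137   79   83 2188] [[184, 144], [181, 150], [183, 172], [204, 173], [209, 169], [214, 170], [215, 182], [207, 182], [215, 186], [174, 189], [173, 197], [202, 191], [215, 199], [219, 219], [223, 219], [223, 175], [226, 151], [229, 162], [225, 138], [230, 139], [235, 151], [240, 154], [250, 148], [228, 137], [217, 143]]
[231 170  29  36 525] [[239, 170], [235, 173], [233, 186], [238, 178], [239, 181], [231, 196], [251, 205], [259, 188], [241, 177]]
[266 179  24  53 388] [[267, 181], [267, 188], [273, 193], [280, 218], [280, 229], [286, 231], [289, 224], [285, 220], [277, 190], [280, 187], [278, 179], [274, 185]]
```

The bare edge is still at (251–259,188–205) in the top view and the grip is at 0.127 m, so the plate stands at about 65°. Now lift clear, square it to the face and bring it in front.

>>> {"api": "servo_tool", "payload": {"moves": "0 0 -0.02 0 0.04; 0 0 -0.03 0 0.04; 0 0 -0.03 0 0.04; 0.01 -0.003 -0.03 -7 0.04; 0.02 -0.006 -0.03 -14 0.04; 0.03 -0.01 -0.03 -20 0.04; 0.041 -0.013 -0.03 -25 0.04; 0.041 -0.013 -0.03 -25 0.04; 0.041 -0.013 -0.03 -25 0.04", "grip_force": 20}}

```text
time: 23.57
position: [0.5361, 0.1895, 0.1301]
tool_rot: [0.709, 0.705, -0.001, -0.0]
ft_force: [0.2, 0.5, -2.8]
grip_width: 0.0589
grip_force: 20.0
```

```bash
python3 - <<'E'
from h import *
go(.5385,.19,.12,89.5)
m=cams.camera_model('scene');s=cams.camera('scene');t=cams.camera('top')
cv2.imwrite('pics/raw_s5.png',s);cv2.imwrite('pics/raw_t5.png',t)
mt=cams.camera_model('top')
ref=cv2.imread('pics/top0.png')
hsv=cv2.cvtColor(t,cv2.COLOR_BGR2HSV);k=((hsv[...,1]<60)&(hsv[...,2]>110)).astype(np.uint8)
n,l,st,c=cv2.connectedComponentsWithStats(k)
for i in range(1,n):
  if 40<st[i,4]<6000 and abs(c[i][0]-235)<45 and abs(c[i][1]-180)<45:
    ct=max(cv2.findContours((l==i).astype(np.uint8),0,2)[0],key=cv2.contourArea);print(st[i],cv2.approxPolyDP(ct,2,True)[:,0].tolist())
for y in(.10,.12,.14,.16,.18):print(y,np.round(pix(mt,[.5385,y,.035]),1))
for y,z in((.14,.035),(.16,.035),(.18,.035)):print(y,np.round(pix(m,[.51,y,z]),1),np.round(pix(m,[.57,y,z]),1))
E
```

```text
t 23.57 p [0.5361 0.1895 0.1301] yaw 89.7 q6 0.15 q1 0.14 F [ 0.2  0.5 -2.8] M [-0.04  0.05  0.04] w 0.05885353575093219
SHIFT [0.0005 0.0024 0.0101] spin 0.2
[215 161  22  36 390] [[217, 161], [215, 171], [219, 173], [221, 193], [235, 196], [236, 177], [220, 172]]
[266 179  24  53 386] [[267, 181], [267, 188], [273, 193], [280, 218], [280, 229], [286, 231], [289, 224], [285, 220], [277, 190], [280, 187], [278, 179], [275, 185], [270, 185]]
0.1 [251.7 184.4]
0.12 [244.7 184.5]
0.14 [237.8 184.5]
0.16 [230.8 184.6]
0.18 [223.9 184.6]
0.14 [391.5 254. ] [383.7 272.7]
0.16 [399.2 256.7] [391.6 275.7]
0.18 [406.9 259.6] [399.6 278.7]
```

The plate hangs at about 71° (bare edge at u≈235, y≈0.146), lined end up. I'll do a quick refit of the angle plate's yaw and centre, then bring the plate in.

```bash
python3 - <<'E'
from h import *
t=cams.camera_model('top');I=cv2.imread('pics/top0.png')
hsv=cv2.cvtColor(I,cv2.COLOR_BGR2HSV)[165:205,135:195]
k=(hsv[...,1]<70).astype(np.uint8)
n,l,st,c=cv2.connectedComponentsWithStats(k);i=1+st[1:,4].argmax();print(st[i])
ct=max(cv2.findContours((l==i).astype(np.uint8),0,2)[0],key=cv2.contourArea)
h=cv2.convexHull(ct);a=cv2.approxPolyDP(h,1.5,True)[:,0]+[135,165];print(a.tolist())
# row edges of the mask: per column min/max v -> side lines at foot
M=(l==i)
for u in range(M.shape[1]):
    r=np.where(M[:,u])[0]
    if len(r)>8 and u%3==0:print(u+135,r.min()+165,r.max()+166,end=' | ')
print()
g=cv2.cvtColor(I,cv2.COLOR_BGR2GRAY)
for v in range(174,194,2):print(v,g[v,163:186].tolist())
E
```

```text
[ 11   9  32  21 483]
[[173, 175], [176, 194], [146, 193], [148, 177]]
147 178 194 | 150 177 194 | 153 177 194 | 156 177 194 | 159 177 194 | 162 178 195 | 165 178 195 | 168 177 195 | 171 174 195 | 
174 [140, 143, 144, 143, 140, 132, 119, 113, 113, 112, 106, 109, 123, 135, 144, 153, 160, 164, 165, 167, 167, 167, 167]
176 [112, 109, 110, 109, 110, 112, 115, 116, 113, 106, 84, 73, 70, 79, 96, 117, 133, 147, 157, 157, 159, 159, 158]
178 [97, 97, 99, 96, 98, 108, 115, 117, 114, 107, 83, 68, 65, 67, 67, 68, 72, 80, 91, 99, 108, 112, 114]
180 [86, 84, 83, 83, 89, 104, 114, 115, 113, 106, 81, 65, 65, 65, 65, 66, 67, 67, 68, 75, 93, 107, 112]
182 [107, 95, 80, 79, 90, 110, 115, 115, 113, 101, 76, 64, 63, 64, 66, 68, 66, 67, 69, 78, 98, 109, 112]
184 [94, 87, 76, 77, 92, 111, 117, 115, 111, 94, 70, 59, 56, 56, 67, 70, 74, 74, 73, 80, 100, 112, 112]
186 [65, 65, 67, 72, 91, 111, 117, 115, 105, 83, 66, 64, 65, 62, 64, 70, 76, 78, 75, 85, 103, 110, 109]
188 [75, 75, 77, 84, 99, 112, 114, 114, 106, 82, 68, 67, 64, 65, 65, 67, 66, 69, 72, 87, 106, 110, 111]
190 [79, 77, 80, 87, 103, 114, 115, 115, 104, 77, 66, 64, 64, 66, 65, 65, 65, 65, 71, 90, 104, 108, 108]
192 [79, 79, 79, 78, 82, 85, 85, 88, 85, 73, 68, 67, 67, 64, 64, 65, 66, 67, 76, 91, 102, 107, 108]
```

```bash
python3 - <<'E'
from h import *
t=cams.camera_model('top')
for a,b,z in(((172.6,176),(171.45,190),.1),((182.9,180),(181.9,191),0)):
    p,q=onz(t,*a,z),onz(t,*b,z);print(p.round(4),q.round(4),np.degrees(np.arctan2((p-q)[1],(p-q)[0])))
# same-camera check on held plate: bare bottom edge
T=cv2.imread('pics/raw_t5.png');g=cv2.cvtColor(T,cv2.COLOR_BGR2GRAY)
for v in range(174,200,2):print(v,g[v,226:242].tolist())
print([int(x) for x in g[170:202,232]])
I=cv2.cvtColor(cv2.imread('pics/top0.png'),cv2.COLOR_BGR2GRAY)
print('face col',[int(x) for x in I[168:200,170]],[int(x) for x in I[168:200,178]])
go(.541,.312,.13,89.5)
E
```

```text
[0.5545 0.3089 0.1   ] [0.5157 0.3111 0.1   ] -3.2357125200210803
[0.5584 0.308  0.    ] [0.5257 0.3102 0.    ] -3.8739990446674915
174 [157, 157, 160, 159, 160, 158, 158, 158, 160, 165, 173, 175, 174, 174, 174, 172]
176 [157, 158, 159, 158, 156, 159, 157, 158, 159, 163, 171, 173, 177, 176, 177, 175]
178 [160, 158, 160, 158, 158, 156, 146, 129, 134, 153, 160, 170, 179, 178, 180, 178]
180 [158, 157, 160, 157, 159, 157, 147, 132, 138, 155, 162, 172, 177, 178, 179, 177]
182 [157, 156, 157, 157, 156, 156, 158, 156, 156, 157, 160, 168, 172, 174, 174, 173]
184 [160, 159, 160, 157, 158, 158, 155, 158, 157, 157, 158, 164, 171, 171, 173, 172]
186 [158, 158, 159, 158, 159, 159, 159, 159, 158, 159, 161, 168, 172, 173, 172, 171]
188 [158, 158, 158, 158, 157, 158, 157, 158, 158, 158, 160, 166, 171, 170, 171, 169]
190 [158, 156, 157, 158, 156, 155, 146, 138, 148, 155, 158, 158, 162, 164, 163, 163]
192 [157, 159, 159, 158, 157, 150, 136, 122, 141, 154, 162, 166, 171, 172, 173, 172]
194 [161, 161, 160, 159, 159, 158, 156, 157, 157, 159, 164, 172, 176, 177, 179, 177]
196 [169, 169, 169, 170, 170, 167, 165, 165, 163, 164, 166, 173, 178, 179, 181, 179]
198 [165, 165, 165, 163, 166, 165, 164, 163, 164, 163, 164, 168, 171, 169, 172, 172]
[174, 174, 169, 160, 158, 157, 157, 153, 146, 145, 147, 155, 158, 157, 155, 158, 159, 159, 157, 154, 146, 134, 136, 149, 156, 161, 165, 167, 164, 161, 160, 160]
face col [136, 139, 142, 143, 135, 116, 113, 117, 116, 115, 117, 117, 115, 115, 115, 114, 115, 115, 115, 114, 114, 114, 115, 110, 88, 77, 78, 82, 102, 113, 120, 124] [155, 158, 160, 160, 159, 157, 153, 144, 117, 84, 68, 67, 66, 67, 68, 69, 70, 73, 70, 68, 67, 65, 65, 66, 65, 66, 68, 91, 129, 154, 154, 155]
t 23.67 p [0.5361 0.1886 0.1304] yaw 89.7 q6 0.15 q1 0.14 F [-0.5 -0.8 -3.7] M [-0.14  0.07 -0.03] w 0.05937627324720606
SHIFT [0.1234 0.0042 0.0003] spin 0.2
```

The top view gives a face yaw of about -3° and a centre near x=0.539, y=0.310. Moving in with that yaw, still 24 mm above the bench.

>>> {"api": "servo_tool", "payload": {"moves": "0.015 0.0005 0 1 0.04; 0.035 0.001 0 2 0.04; 0.055 0.001 0 2.7 0.04; 0.075 0.0015 0 2.7 0.04; 0.095 0.002 0 2.7 0.04; 0.11 0.0025 0 2.7 0.04; 0.123 0.0025 0 2.7 0.04; 0.123 0.0025 0 2.7 0.04; 0.123 0.0025 0 2.7 0.04; 0.123 0.0025 0 2.7 0.04"}}

```text
time: 24.5
position: [0.5395, 0.3112, 0.1311]
tool_rot: [0.725, 0.689, -0.001, 0.0]
ft_force: [-0.3, 0.2, -3.8]
grip_width: 0.059
grip_force: 20.0
```

```bash
python3 - <<'E'
from h import *
go(.539,.313,.108,87)
t=cams.camera_model('top');T=cams.camera('top');cv2.imwrite('pics/raw_t6.png',T);g=cv2.cvtColor(T,cv2.COLOR_BGR2GRAY)
for v in range(170,204,3):print(v,g[v,180:202].tolist())
for y in(.26,.27,.28):print(y,np.round(pix(t,[.539,y,.025]),1))
E
```

```text
t 24.50 p [0.5395 0.3112 0.1311] yaw 87.0 q6 0.40 q1 0.34 F [-0.3  0.2 -3.8] M [-0.07 -0.01  0.  ] w 0.05895858838454958
SHIFT [ 0.0018 -0.0006  0.0231] spin 0.0
170 [155, 155, 156, 155, 155, 154, 156, 160, 165, 171, 174, 174, 174, 174, 175, 176, 176, 175, 175, 176, 175, 174]
173 [150, 152, 154, 155, 154, 157, 158, 156, 158, 159, 159, 164, 164, 167, 168, 164, 147, 134, 130, 128, 129, 126]
176 [144, 149, 152, 155, 153, 152, 153, 153, 153, 152, 149, 149, 147, 146, 140, 128, 120, 117, 118, 117, 118, 118]
179 [146, 151, 153, 154, 155, 155, 155, 153, 147, 130, 107, 123, 148, 152, 146, 132, 122, 124, 122, 124, 123, 122]
182 [153, 153, 154, 154, 153, 154, 152, 153, 153, 155, 151, 153, 154, 152, 141, 123, 121, 123, 123, 123, 124, 123]
185 [146, 153, 155, 153, 155, 153, 154, 154, 155, 154, 155, 154, 153, 148, 135, 115, 115, 115, 115, 114, 115, 115]
188 [145, 151, 153, 154, 153, 154, 153, 153, 153, 152, 153, 154, 153, 146, 128, 116, 115, 118, 121, 120, 118, 121]
191 [147, 152, 154, 152, 153, 153, 152, 149, 132, 109, 121, 145, 152, 144, 125, 130, 145, 152, 154, 156, 147, 123]
194 [112, 131, 143, 150, 151, 153, 154, 155, 154, 152, 154, 155, 155, 159, 164, 169, 173, 171, 172, 170, 163, 146]
197 [163, 165, 167, 170, 170, 171, 172, 171, 173, 171, 170, 170, 169, 171, 174, 181, 180, 181, 182, 180, 179, 181]
200 [165, 165, 165, 164, 166, 166, 166, 164, 164, 162, 164, 164, 163, 165, 169, 173, 173, 173, 175, 174, 174, 174]
203 [169, 171, 170, 171, 170, 170, 169, 170, 170, 168, 170, 173, 179, 180, 178, 180, 178, 178, 178, 177, 178, 178]
0.26 [197.  185.2]
0.27 [193.5 185.2]
0.28 [190.1 185.3]
```

The bare edge is parallel to the face (slopes -0.10 and -0.08) and centred within a millimetre or so. Nudging 3 mm closer and lowering to the bench.

>>> {"api": "servo_tool", "payload": {"moves": "0.003 0 0.008 0 0.04; 0.003 0 0.015 0 0.04; 0.003 0 0.019 0 0.04; 0.003 0 0.022 0 0.04; 0.003 0 0.022 0 0.04"}}

```text
time: 24.97
position: [0.5395, 0.3138, 0.1083]
tool_rot: [0.725, 0.689, -0.001, 0.0]
ft_force: [0.4, -3.8, -3.3]
grip_width: 0.0589
grip_force: 20.0
```

>>> {"api": "servo_tool", "payload": {"moves": "0 0 0.002 0 0.04; 0 0 0.004 0 0.04; 0 0 0.004 0 0.04"}}

```text
time: 25.22
position: [0.5401, 0.3149, 0.1054]
tool_rot: [0.725, 0.689, -0.0, 0.0]
ft_force: [-0.1, -3.8, -0.7]
grip_width: 0.0589
grip_force: 20.0
```

```bash
python3 - <<'E'
from h import *
go(.539,.313,.108,87)
t=cams.camera_model('top');T=cams.camera('top');cv2.imwrite('pics/raw_t7.png',T);g=cv2.cvtColor(T,cv2.COLOR_BGR2GRAY)
for v in range(176,196,3):print(v,g[v,182:202].tolist())
E
```

```text
t 25.22 p [0.5401 0.3149 0.1054] yaw 87.1 q6 0.40 q1 0.35 F [-0.1 -3.8 -0.7] M [-0.94  0.03 -0.03] w 0.058893080850884315
SHIFT [-0.0019 -0.001  -0.0026] spin 0.1
176 [171, 171, 170, 171, 169, 169, 170, 168, 169, 169, 169, 169, 166, 163, 160, 158, 155, 149, 142, 131]
179 [172, 172, 171, 172, 173, 172, 172, 173, 171, 170, 170, 169, 170, 168, 158, 131, 123, 142, 164, 170]
182 [169, 170, 170, 169, 169, 169, 170, 170, 169, 170, 169, 169, 169, 171, 170, 166, 162, 167, 169, 171]
185 [170, 171, 173, 173, 171, 172, 169, 171, 170, 172, 170, 170, 171, 170, 169, 170, 169, 170, 169, 169]
188 [167, 170, 169, 169, 169, 170, 169, 170, 171, 171, 170, 169, 171, 170, 170, 171, 172, 169, 170, 170]
191 [172, 170, 170, 171, 170, 170, 170, 168, 170, 170, 170, 170, 169, 164, 144, 129, 144, 165, 171, 168]
194 [132, 144, 154, 161, 167, 170, 170, 170, 169, 171, 170, 170, 171, 168, 162, 159, 165, 168, 172, 170]
```

The plate touched the face's edge early (face at y≈0.306), which swung it to about 64°. I'll back off, stand the bare end on the bench clear of the face, steepen it to about 73° in the grip, and come in again.

>>> {"api": "servo_tool", "payload": {"moves": "-0.01 0 -0.015 0 0.04; -0.03 0 -0.02 0 0.04; -0.05 0 -0.02 0 0.04; -0.05 0 -0.02 0 0.04; -0.05 0 -0.005 0 0.04; -0.05 0 0.003 0 0.04; -0.05 0 0.007 0 0.04; -0.05 0 0.007 0 0.04"}}

```text
time: 25.93
position: [0.5375, 0.2664, 0.0983]
tool_rot: [0.725, 0.689, 0.001, -0.0]
ft_force: [-1.2, -0.7, 0.2]
grip_width: 0.0431
grip_force: 0.0
```

```bash
cat > ang.py <<'E'
from h import *
go(.539,.3121,.1057,87)
o=get_obs();p=np.array(o['position'])
t=cams.camera_model('top');T=cams.camera('top');g=cv2.cvtColor(T,cv2.COLOR_BGR2GRAY)
# hole pixels: dark spots on the plate near the bare end
H=[]
for v0 in(179,191):
    best=min(((int(g[v,u]),u,v) for v in range(v0-3,v0+4) for u in range(*US(t,p))),key=lambda a:a[0]) if 0 else None
u0=pix(t,[p[0],p[1]-.045,.02])[0]
w=g[174:197,int(u0)-14:int(u0)+14].astype(np.float32)
b=cv2.morphologyEx(w,cv2.MORPH_BLACKHAT,np.ones((7,7)))
for h in(slice(1,11),slice(11,22)):
    k=b[h]; _,_,_,mx=cv2.minMaxLoc(k); r,c=mx[1],mx[0]; s=k[max(r-2,0):r+3,max(c-2,0):c+3]; yy,xx=np.mgrid[max(r-2,0):max(r-2,0)+s.shape[0],max(c-2,0):max(c-2,0)+s.shape[1]]
    H.append(((xx*s).sum()/s.sum()+int(u0)-14,(yy*s).sum()/s.sum()+174+h.start))
print('holes',np.round(H,1))
zc=p[2]+.023
hm=np.mean(H,0);th=np.radians(70)
for _ in range(20):
    z=zc-.1225*np.sin(th)+.004*np.cos(th); y=onz(t,*hm,z)[1]+.004*np.sin(th)
    th=np.arccos(np.clip((p[1]-y)/.1225,-1,1))
print('theta',np.degrees(th),'bottom z',zc-.1355*np.sin(th)-.004*np.cos(th),'hole xyz',onz(t,*hm,z))
E
python3 ang.py
```

```text
t 25.93 p [0.5375 0.2664 0.0983] yaw 87.1 q6 0.32 q1 0.27 F [-1.2 -0.7  0.2] M [-0.15  0.08 -0.01] w 0.04308833298131745
SHIFT [ 0.0457 -0.0009 -0.0073] spin 0.1
holes [[196.2 179.1]
 [200.  192.8]]
theta 90.33622205394835 bottom z -0.014176610606302919 hole xyz [ 0.54048914  0.26311283 -0.00122378]
```

The plate has slipped out of the light grip. I'll find out where it is before moving.

```bash
cat > f.py <<'E'
from h import *
ref={'top':cv2.imread('pics/top0.png'),'scene':cv2.imread('pics/scene0.png')}
for nm,box in(('top',(140,150,270,230)),('scene',(360,180,560,330))):
    I=cams.camera(nm);cv2.imwrite(f'pics/f_{nm}.png',I);mm=cams.camera_model(nm)
    hsv=cv2.cvtColor(I,cv2.COLOR_BGR2HSV);k=((hsv[...,1]<50)&(hsv[...,2]>120)).astype(np.uint8)
    n,l,st,c=cv2.connectedComponentsWithStats(k)
    for i in range(1,n):
        if st[i,4]>50 and box[0]<c[i][0]<box[2] and box[1]<c[i][1]<box[3]:
            ct=max(cv2.findContours((l==i).astype(np.uint8),0,2)[0],key=cv2.contourArea);print(nm,st[i].tolist(),cv2.approxPolyDP(ct,2,True)[:,0].tolist())
E
python3 f.py
```

```text
top [122, 130, 55, 59, 779] [[169, 130], [163, 130], [159, 134], [158, 146], [156, 141], [122, 151], [122, 155], [132, 163], [126, 158], [127, 153], [134, 155], [141, 152], [146, 155], [143, 150], [155, 152], [154, 155], [148, 154], [150, 156], [151, 153], [158, 161], [152, 161], [151, 167], [144, 166], [154, 168], [157, 163], [162, 180], [156, 188], [162, 184], [166, 185], [164, 143], [160, 135], [167, 133], [176, 136]]
top [190, 174, 10, 22, 158] [[190, 174], [190, 184], [195, 191], [193, 195], [197, 195], [199, 177]]
scene [413, 189, 19, 19, 205] [[431, 194], [422, 189], [416, 194], [413, 205], [419, 206]]
scene [456, 205, 37, 15, 147] [[492, 205], [479, 214], [468, 213], [462, 209], [464, 213], [479, 218], [468, 218], [456, 212], [467, 219], [478, 219], [486, 214]]
scene [503, 235, 29, 27, 249] [[504, 239], [505, 245], [513, 246], [521, 252], [524, 261], [531, 251], [530, 244], [521, 246], [512, 239], [512, 235]]
scene [429, 252, 58, 47, 589] [[486, 254], [483, 252], [479, 255], [476, 271], [461, 282], [455, 282], [443, 275], [437, 278], [429, 296], [431, 298], [480, 275]]
scene [475, 281, 22, 23, 79] [[475, 281], [496, 303]]
scene [470, 306, 30, 15, 219] [[470, 308], [495, 320], [499, 312], [494, 306], [476, 310]]
```

```bash
python3 - <<'E'
import cv2,numpy as np
I=cv2.imread('pics/f_top.png');hsv=cv2.cvtColor(I,cv2.COLOR_BGR2HSV)
# coarse class map: W white, K dark grey, . wood, g mid grey
for v in range(160,216,2):
    r=''
    for u in range(150,236,1):
        h,s,x=hsv[v,u]; r+= '.' if s>75 else ('W' if x>135 else ('g' if x>80 else 'K'))
    print(v,r)
E
```

```text
160 WWWWWWWWgggggggggKKKKKggKKKKKKKggggKKggggKK...........................................
162 WWWWWWWggggggggggKKKKKKggKKKKKKKKKKKKKKgKKK...........................................
164 WWWWWWgggggggggggKKKKKKKKgKKKKKKKKKKKKKKgKK...........................................
166 WWgggggggggggggggKKKKKKKKKKKKKKK..KK..................................................
168 gggggggggggggggggKKKKKKKKKKKKKKK...K..ggg.............................................
170 gggggggKgggggggggKKKKKKKKKKKKKKK.....Kggg.............................................
172 KKKKKKKKgggggggggKKKKKKKKKKKKKKK...KKKggg.............................................
174 KKKKKKKKKggggggggKKKKKKKKKKKKKKK..KggggggW............................................
176 KKKKKKKKggggggggggKKKKKKKKKKKKKK..KggggggWWWWWWWWW....................................
178 KKKKKKKKKgggggggggKKKKKKKKKKKKKK..KgWggggWWWWgWWWWW...................................
180 gKKgggggggggggggggKKKKKKKKKKKKKKKKKggggggWWWWgWWWW....................................
182 gKKKKKggggggggggggKKKKKKKKKKKKKKK.KggggggWWWWWWWWW....................................
184 gggg
[... 747 characters left out ...]
KKKKKKKKKK....gg...............................................
202 KKKKKKKKKKKKKKKggggggggKKKKKKKKKKgg.gg................................................
204 KKKKKKKKKKKKKKKggggggggKKKKKKKKKKggggg................................................
206 KKKKKKKKKKKKKKKKggggggggKKKKKKKKKgggg.................................................
208 KKKKKKKKKKKKKKKKKKgggggggKKKKKKKggggKK................................................
210 KKKKKKKKKKKKKKKKKKKgggggggKKKKKKggggKK................................................
212 KKKKgKKKKKKKKKKKKKKKgggggggKKKKKggggg.................................................
214 KKKKgKKKKKKKKKKKKKKKKggggKKKg.........................................................
```

The plate's bare edge is at u≈199.5 (y≈0.25), squarely in front of the face. So it slid out of the pads and is already leaning there at about 60°, lining outward. I'll raise the hand clear and measure.

>>> {"api": "servo_tool", "payload": {"moves": "-0.01 0 -0.02 0 0.043; -0.02 0 -0.06 0 0.087; -0.02 0 -0.1 0 0.087; -0.02 0 -0.1 0 0.087; -0.02 0 -0.1 0 0.087; -0.02 0 -0.1 0 0.087"}}

```text
time: 26.58
position: [0.5359, 0.2454, 0.1983]
tool_rot: [0.725, 0.689, 0.0, -0.0]
ft_force: [-0.1, 0.3, -0.5]
grip_width: 0.0687
grip_force: 0.0
```

```bash
python3 - <<'E'
from h import *
go(.539,.316,.20,87)
m=cams.camera_model('wrist');wi=cams.camera('wrist');T=cams.camera('top');t=cams.camera_model('top')
cv2.imwrite('pics/raw_w8.png',wi);cv2.imwrite('pics/raw_t8.png',T)
def show(I,v0,v1,u0,u1,sv,su):
    hsv=cv2.cvtColor(I,cv2.COLOR_BGR2HSV)
    for v in range(v0,v1,sv):
        print(v,''.join('.' if hsv[v,u,1]>75 else ('W' if hsv[v,u,2]>135 else ('g' if hsv[v,u,2]>80 else 'K')) for u in range(u0,u1,su)))
show(T,170,200,160,204,2,1)
print([np.round(onz(t,u,v,0),4).tolist() for u,v in((199.5,176),(199.5,194.5))])
ym=.25
X=np.array([.539,.25,0]);th=np.radians(61)
for s in(0,.175):
  for b in(-.03,.03):
    P=X+[b,s*np.cos(th)-.008*np.sin(th),s*np.sin(th)+.008*np.cos(th)];print('pred61',s,b,np.round(wpix(m,P)))
print('wrist');show(wi,90,330,230,400,6,2)
E
```

```text
t 26.58 p [0.5359 0.2454 0.1983] yaw 87.1 q6 0.29 q1 0.24 F [-0.1  0.3 -0.5] M [-0.05  0.09 -0.02] w 0.0686740199293477
SHIFT [ 0.0706 -0.0006 -0.0017] spin 0.1
170 WWWggKKKKKKKKKKKKKKKK.....gg................
172 WWWggKKKKKKKKKKKKKKKKKgWWWgg................
174 WWWggKKKKKKKKKKKKKKK.KggWggggWWW............
176 WWWggKKKKKKKKKKKKKKKKKgWWggggWWWWWWWWWWW....
178 WWWgggKKKKKKKKKKKKKKKKgWWggggWWWWWWgWWWWW...
180 WWWgggKKKKKKKKKKKKKKKKgWggggWWWWWWWgWWWWW...
182 WWWgggKKKKKKKKKKKKKKKKgWggggWWWWWWWWWWWW....
184 WWWWggKKKKKKKKKKKKKKKggWggggWWWWWWWWWWWW....
186 WWWWggKKKKKKKKKKKKKKKggWggggWWWWWWWWWWWW....
188 WWWWggKKKKKKKKKKKKKKKKggggggggWWWWWWWWWW....
190 WWWWWggKKKKKKKKKKKKKKKKKKKKKKggWWWWWWWWW....
192 WWWWWggKKKKKKKKKKKKKKKKKKKKKKggWWWggWWWW....
194 WWWWWWgKKKKKKKKKKKKKKKKKKKKKKggWWWWWWWW.....
196 WWWWWWggKKKKKKKKKKKKKKKKKKKK........WW......
198 WWWWWWWgKKKKKKKKKKKKKgKKKKKK................
[[0.57, 0.2592, 0.0], [0.5148, 0.2582, 0.0]]
pred61 0 -0.03 [294. 179.]
pred61 0 0.03 [342. 177.]
pred61 0.175 -0.03 [273. 107.]
pred61 0.175 0.03 [355. 102.]
wrist
90 ..........................WWW..Wgggg
[... 2858 characters left out ...]
KggggggggggggggggggggggggggggggggggggggggggggggggggggggggKKKKKKKKKKKKK
288 KKKKKKKK.......................................................................KKKKKK
294 KKKKKKKK........................................................................KKKKK
300 KKKKKKK...........................................WWW............................KKKK
306 KKKKK.....................................WWWWWWWWWW..............................KKK
312 .....................................................................................
318 KK...................................................................................
324 KKKKKKKKKKKKKKKKKKKKKKKKKKKKKKKKKKKKKKKKKKKKKKKKKKKKKKKKKKKKKKKKKKKKKKKKKKKKKKKKKKKKK
```

```bash
python3 - <<'E'
from h import *
m=cams.camera_model('wrist');wi=cv2.imread('pics/raw_w8.png');hsv=cv2.cvtColor(wi,cv2.COLOR_BGR2HSV)
for v in (93,96,99,102,105,150,156,160,163,166,167,168):
    u=np.where(hsv[v,250:390,1]<75)[0]+250; print(v,(u.min(),u.max()) if len(u) else None)
print('col',[(v,int(hsv[v,318,1]),int(hsv[v,318,2])) for v in list(range(90,108,2))+list(range(160,172))])
a=wz(m,294,166.5,.003);b=wz(m,343.5,166.5,.003);print('bottom',a.round(4),b.round(4),np.linalg.norm(a-b))
for r,(x,y) in{'top97':((279,97),(363,97)),'top103':((280.5,103),(362.5,102))}.items():
    p,q=edge60(m,x,y);print(r,p.round(4),q.round(4),((p+q)/2).round(4))
E
```

```text
93 (np.int64(278), np.int64(362))
96 (np.int64(278), np.int64(362))
99 (np.int64(277), np.int64(363))
102 (np.int64(279), np.int64(363))
105 (np.int64(279), np.int64(361))
150 (np.int64(291), np.int64(347))
156 (np.int64(292), np.int64(345))
160 (np.int64(293), np.int64(344))
163 (np.int64(294), np.int64(343))
166 None
167 None
168 None
col [(90, 2, 129), (92, 2, 252), (94, 0, 255), (96, 0, 255), (98, 0, 255), (100, 0, 255), (102, 8, 130), (104, 10, 132), (106, 6, 121), (160, 8, 161), (161, 9, 162), (162, 9, 162), (163, 8, 161), (164, 8, 161), (165, 44, 162), (166, 101, 159), (167, 117, 159), (168, 123, 158), (169, 122, 157), (170, 123, 158), (171, 120, 160)]
bottom [0.5081 0.259  0.003 ] [0.5695 0.256  0.003 ] 0.061481283530469895
top97 [0.5134 0.334  0.1595] [0.5734 0.3312 0.1595] [0.5434 0.3326 0.1595]
top103 [0.5137 0.3299 0.1543] [0.5736 0.3278 0.1543] [0.5436 0.3288 0.1543]
```

The plate stands free against the face: lining outward, lined end up, square (-2.5°, the same as the face) and at about 66°. A small push of about 5 mm at its foot with the finger tips will bring it to about 70°.

>>> {"api": "servo_tool", "payload": {"moves": "-0.02 0.003 0 0 0.04; -0.025 0.003 0.03 0 0.04; -0.025 0.003 0.07 0 0.04; -0.025 0.003 0.11 0 0.04; -0.025 0.003 0.15 0 0.04; -0.025 0.003 0.185 0 0.04; -0.025 0.003 0.205 0 0.04; -0.025 0.003 0.208 0 0.04; -0.025 0.003 0.208 0 0.04; -0.025 0.003 0.208 0 0.04"}}

```text
time: 27.52
position: [0.5383, 0.2204, -0.0096]
tool_rot: [0.725, 0.689, -0.0, -0.0]
ft_force: [0.7, 0.3, -0.0]
grip_width: 0.041
grip_force: 0.0
```

>>> {"api": "servo_tool", "payload": {"moves": "0.004 0 0 0 0.04; 0.008 0 0 0 0.04; 0.012 0 0 0 0.04; 0.016 0 0 0 0.04; 0.018 0 0 0 0.04; 0.02 0 0 0 0.04; 0.02 0 0 0 0.04"}}

```text
time: 28.1
position: [0.5392, 0.2407, -0.0094]
tool_rot: [0.725, 0.689, 0.0, 0.0]
ft_force: [0.6, 0.1, 1.0]
grip_width: 0.0401
grip_force: 0.0
```

```bash
cat > foot.py <<'E'
from h import *
go(.539,.2535,-.012,87)
t=cams.camera_model('top');T=cams.camera('top');hsv=cv2.cvtColor(T,cv2.COLOR_BGR2HSV)
for v in (177,182,185,188,193):
    print(v,hsv[v,186:206,1].tolist(),hsv[v,186:206,2].tolist())
E
python3 foot.py
```

```text
t 28.10 p [ 0.5392  0.2407 -0.0094] yaw 87.1 q6 0.28 q1 0.23 F [0.6 0.1 1. ] M [-0.06  0.05 -0.02] w 0.04005997936446283
SHIFT [ 0.0127 -0.0009  0.0026] spin 0.1
177 [36, 32, 35, 23, 18, 28, 24, 28, 28, 24, 32, 31, 32, 31, 31, 31, 28, 40, 71, 81] [113, 113, 108, 89, 72, 72, 74, 73, 72, 74, 72, 73, 72, 73, 73, 75, 74, 70, 65, 66]
182 [48, 43, 44, 29, 14, 22, 21, 21, 29, 31, 28, 22, 37, 32, 24, 35, 35, 53, 89, 113] [133, 131, 122, 98, 74, 70, 73, 72, 71, 74, 72, 71, 76, 72, 74, 73, 73, 67, 72, 90]
185 [34, 34, 33, 29, 16, 25, 32, 25, 24, 21, 32, 26, 31, 28, 31, 31, 37, 56, 84, 113] [104, 105, 102, 98, 79, 72, 72, 70, 73, 73, 72, 69, 73, 73, 73, 73, 69, 68, 73, 95]
188 [38, 38, 35, 32, 30, 17, 25, 22, 25, 32, 25, 25, 28, 31, 24, 31, 29, 56, 94, 114] [107, 108, 109, 104, 95, 75, 71, 69, 70, 72, 71, 72, 73, 73, 73, 73, 71, 68, 73, 98]
193 [19, 33, 37, 34, 35, 26, 20, 22, 28, 28, 25, 21, 28, 28, 28, 34, 45, 65, 72, 65] [93, 107, 111, 111, 109, 100, 77, 70, 72, 72, 71, 72, 74, 73, 74, 74, 68, 67, 67, 71]
```

>>> {"api": "servo_tool", "payload": {"moves": "0.002 0 0 0 0.04; 0.004 0 0 0 0.04; 0.006 0 0 0 0.04; 0.008 0 0 0 0.04; 0.008 0 0 0 0.04"}}

```text
time: 28.57
position: [0.5396, 0.2485, -0.0097]
tool_rot: [0.725, 0.689, 0.0, 0.0]
ft_force: [-0.3, -0.5, 0.1]
grip_width: 0.0398
grip_force: 0.0
```

>>> {"api": "servo_tool", "payload": {"moves": "0.001 0 0 0 0.04; 0.002 0 0 0 0.04; 0.003 0 0 0 0.04; 0.003 0 0 0 0.04"}}

```text
time: 28.9
position: [0.5397, 0.2513, -0.0096]
tool_rot: [0.725, 0.689, 0.0, 0.0]
ft_force: [-0.3, -0.1, -0.7]
grip_width: 0.04
grip_force: 0.0
```

>>> {"api": "servo_tool", "payload": {"moves": "0.001 0 0 0 0.04; 0.002 0 0 0 0.04; 0.003 0 0 0 0.04; 0.003 0 0 0 0.04"}}

```text
time: 29.23
position: [0.5397, 0.2536, -0.0098]
tool_rot: [0.725, 0.689, -0.001, 0.0]
ft_force: [0.4, -4.2, -0.7]
grip_width: 0.0398
grip_force: 1.3
```

Contact begins at y≈0.253 (4 N). Pushing another 5 mm.

>>> {"api": "servo_tool", "payload": {"moves": "0.001 0 0 0 0.04; 0.002 0 0 0 0.04; 0.003 0 0 0 0.04; 0.004 0 0 0 0.04; 0.005 0 0 0 0.04; 0.005 0 0 0 0.04; 0.005 0 0 0 0.04"}}

```text
time: 29.82
position: [0.5399, 0.2593, -0.0097]
tool_rot: [0.725, 0.689, -0.0, -0.0]
ft_force: [-0.5, -2.4, -1.2]
grip_width: 0.0398
grip_force: 1.0
```

>>> {"api": "servo_tool", "payload": {"moves": "-0.005 0 0 0 0.04; -0.02 0 0 0 0.04; -0.035 0 0 0 0.04; -0.035 0 -0.04 0 0.04; -0.035 0 -0.08 0 0.04; -0.035 0 -0.12 0 0.04; -0.035 0 -0.16 0 0.04; -0.035 0 -0.2 0 0.04; -0.035 0 -0.208 0 0.04; -0.035 0 -0.208 0 0.04"}}

```text
time: 30.65
position: [0.5411, 0.2242, 0.2026]
tool_rot: [0.725, 0.689, 0.004, 0.002]
ft_force: [-0.2, -1.0, -0.9]
grip_width: 0.0398
grip_force: 0.0
```

>>> {"api": "servo_tool", "payload": {"moves": "0 0 0 0 0.087; 0 0 0 0 0.087; 0 0 0 0 0.087; 0 0 0 0 0.087"}}

```text
time: 30.98
position: [0.5371, 0.2238, 0.1962]
tool_rot: [0.725, 0.689, -0.002, -0.001]
ft_force: [-0.1, -0.5, -0.7]
grip_width: 0.0594
grip_force: 0.0
```

```bash
python3 - <<'E'
from h import *
go(.539,.3,.2,87)
m=cams.camera_model('wrist');wi=cams.camera('wrist');cv2.imwrite('pics/raw_w9.png',wi);hsv=cv2.cvtColor(wi,cv2.COLOR_BGR2HSV)
S=hsv[...,1]<75
for v in range(70,170,6):
    u=np.where(S[v,250:390])[0]+250; print(v,(u.min(),u.max()) if len(u) else None,end=' ')
print()
for c in(300,318,336):print(c,[(v,int(hsv[v,c,1]),int(hsv[v,c,2])) for v in range(76,100,1)if 1][::1][:24])
for c in(300,318,336):
    r=np.where(S[120:200,c])[0]+120;print('bottom row',c,r.max())
E
```

```text
t 30.98 p [0.5371 0.2238 0.1962] yaw 87.1 q6 0.25 q1 0.20 F [-0.1 -0.5 -0.7] M [-0.09  0.03 -0.04] w 0.059385499551079565
SHIFT [ 0.0762 -0.002  -0.0039] spin 0.1
70 (np.int64(272), np.int64(360)) 76 (np.int64(273), np.int64(360)) 82 (np.int64(275), np.int64(357)) 88 (np.int64(276), np.int64(356)) 94 (np.int64(278), np.int64(354)) 100 (np.int64(280), np.int64(352)) 106 (np.int64(282), np.int64(350)) 112 (np.int64(283), np.int64(349)) 118 (np.int64(285), np.int64(347)) 124 (np.int64(287), np.int64(346)) 130 (np.int64(289), np.int64(344)) 136 (np.int64(291), np.int64(343)) 142 (np.int64(293), np.int64(341)) 148 None 154 None 160 None 166 None 
300 [(76, 6, 126), (77, 6, 125), (78, 8, 127), (79, 6, 125), (80, 8, 122), (81, 3, 81), (82, 7, 36), (83, 7, 37), (84, 14, 36), (85, 14, 37), (86, 26, 30), (87, 0, 28), (88, 20, 26), (89, 31, 25), (90, 11, 23), (91, 20, 26), (92, 39, 26), (93, 11, 24), (94, 33, 23), (95, 20, 26), (96, 26, 30), (97, 28, 27), (98, 19, 27), (99, 20, 26)]
318 [(76, 8, 127), (77, 8, 125), (78, 10, 127), (79, 8, 124), (80, 7, 117), (81, 10, 78), (82, 15, 35), (83, 8, 33), (84, 0, 35), (85, 7, 35), (86, 9, 27), (87, 20, 26), (88, 26, 20), (89, 32, 24), (90, 18, 28), (91, 0, 25), (92, 10, 25), (93, 11, 23), (94, 19, 27), (95, 39, 26), (96, 24, 21), (97, 32, 24), (98, 0, 23), (99, 31, 25)]
336 [(76, 8, 126), (77, 4, 124), (78, 6, 127), (79, 4, 123), (80, 10, 123), (81, 7, 105), (82, 7, 39), (83, 22, 35), (84, 7, 36), (85, 7, 36), (86, 8, 33), (87, 36, 28), (88, 20, 25), (89, 11, 23), (90, 33, 23), (91, 20, 25), (92, 9, 27), (93, 12, 22), (94, 11, 24), (95, 33, 23), (96, 11, 23), (97, 11, 23), (98, 0, 24), (99, 24, 21)]
bottom row 300 142
bottom row 318 142
bottom row 336 142
```

```bash
python3 - <<'E'
from h import *
go(.539,.3,.2,87)
m=cams.camera_model('wrist');wi=cams.camera('wrist');hsv=cv2.cvtColor(wi,cv2.COLOR_BGR2HSV);S=hsv[...,1]<75
V=hsv[:,318,2].astype(int);s=[int(V[v]) for v in range(55,82)];print('col from 55',s)
bt=max(v for v in range(100,200) if S[v,318]);
tr=next(v for v in range(58,82) if V[v]>200 and V[v+1]<190) if max(s)>200 else 72
b=np.where(S[bt-2,250:390])[0]+250;a=np.where(S[tr+1,250:390])[0]+250
print(bt,b.min(),b.max(),tr,a.min(),a.max())
p,q=wz(m,b.min(),bt+.5,.003),wz(m,b.max()+.5,bt+.5,.003);print('bottom',p.round(4),q.round(4))
c,d=edge60(m,(a.min()-.5,tr+.5),(a.max()+.5,tr+.5));print('top',c.round(4),d.round(4))
e=(c+d-p-q)/2;print('angle by edges',np.degrees(np.arctan2(e[2],np.hypot(e[0],e[1]))),'by cos',np.degrees(np.arccos(np.hypot(e[0],e[1])/.175)))
T=cams.camera('top');h=cv2.cvtColor(T,cv2.COLOR_BGR2HSV)
for v in(179,185,191):print(v,h[v,186:204,1].tolist())
E
python3 f.py | head -3
```

```text
t 31.03 p [0.5373 0.2239 0.1965] yaw 87.1 q6 0.25 q1 0.20 F [-0.1  0.2  0.3] M [-0.09  0.06  0.04] w 0.06254513249103238
SHIFT [ 0.0761 -0.0022 -0.0036] spin 0.1
col from 55 [101, 86, 71, 77, 79, 81, 80, 80, 79, 79, 241, 255, 255, 255, 255, 255, 255, 255, 255, 255, 213, 125, 124, 126, 123, 120, 99]
142 291 341 75 272 359
bottom [0.5086 0.2678 0.003 ] [0.5704 0.2647 0.003 ]
top [0.5126 0.3275 0.1692] [0.5725 0.3244 0.1692]
angle by edges 70.23406850898827 by cos 70.0406441013742
179 [20, 25, 35, 62, 57, 30, 22, 23, 20, 16, 23, 62, 110, 142, 149, 149, 146, 150]
185 [31, 21, 29, 53, 66, 39, 25, 23, 48, 47, 47, 74, 121, 144, 147, 145, 145, 148]
191 [17, 25, 24, 28, 65, 77, 54, 40, 36, 40, 46, 56, 91, 123, 142, 146, 147, 147]
scene [413, 189, 18, 19, 198] [[430, 194], [422, 189], [416, 194], [413, 205], [418, 207]]
scene [457, 191, 12, 28, 62] [[467, 191], [458, 218]]
scene [503, 235, 29, 27, 237] [[505, 238], [503, 244], [518, 249], [524, 261], [531, 251], [530, 244], [521, 246], [512, 239], [512, 235], [507, 237], [511, 237], [512, 242]]
```

The plate leans at 70°, square with the face and centred within about 2 mm. Backing the hand well away and handing in.

>>> {"api": "servo_tool", "payload": {"moves": "-0.02 0 -0.02 0 0.087; -0.04 0 -0.04 0 0.087; -0.06 0 -0.06 0 0.087; -0.08 0 -0.08 0 0.087; -0.08 0 -0.08 0 0.087; -0.08 0 -0.08 0 0.087; -0.08 0 -0.08 0 0.087; -0.08 0 -0.08 0 0.087"}}

```text
time: 31.9
position: [0.5332, 0.1451, 0.2769]
tool_rot: [0.725, 0.689, -0.001, -0.001]
ft_force: [-0.6, 0.5, -0.6]
grip_width: 0.0869
grip_force: 0.0
```

```bash
python3 - <<'E'
from h import *
a=cams.camera('top');r=cv2.imread('pics/top0.png')
h=cv2.cvtColor(a,cv2.COLOR_BGR2HSV)
for v in(179,185,191):print(v,h[v,190:204,1].tolist())
print(job.hand_in())
E
```

```text
179 [33, 33, 28, 30, 33, 33, 33, 24, 28, 48, 53, 53, 50, 52]
185 [4, 4, 10, 11, 17, 14, 18, 10, 29, 47, 52, 56, 52, 53]
191 [5, 7, 13, 13, 12, 12, 6, 17, 41, 53, 54, 55, 53, 54]
the job is handed in; nothing more can be done
None
```

I handed the job in at 31.9 s: I backed off the screw (it loosens anticlockwise) and drew the plate out, and it now leans by itself against the angle plate at about 70°, lined end up, lining outward, square and within about 2 mm of centre, after slipping from the grip onto the face at about 66° and being nudged 5 mm at its foot.

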